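# Latch the sterilising container shut

### The arm

A 6-joint arm with a two-finger parallel gripper is mounted at the origin on a cart in front of the work surface, level with it; the furniture and walls round the work are solid. World frame = base frame: x ahead of the robot, y to its left, z up, the work surface at z = 0. Lengths are in m, angles in rad, forces in N, time in s.
With the tool pointing down it reaches from about 0.375 to 0.975 m from the base axis. Payload 3.8 kg.
Tool frame: the origin (TCP) lies at the very end of the fingers, on their centre line; the grasp point (between the pads) lies 19 mm behind it; z points along the fingers, y is the direction in which the jaws open and shut (so a half turn about z gives the same grasp; the last joint's range is limited). The gripper opens to 85 mm and grips with 20 to 120 N. Pads are 22 mm wide; open, the fingers measure 114 mm over their backs; the gripper's body (76 mm by 85 mm) begins 54 mm behind the grasp point. The pads swing forward as they close: fully open they stand 13 mm farther back than shut.
Start: joints at [-1.259, 0.264, 1.604, -0, 1.274, -0.037], TCP at [0.231, -0.634, 0.231] pointing down, gripper open.
Joint ranges: [-2.63, 2.63], [-0.94, 2.18], [0.31, 2.57], [-1.31, 4.45], [0, 2.66], [-2.55, 2.55]. Speed limits (rad/s): [2.57, 2.57, 3.14, 3.14, 3.14, 3.14].

### API

Orientations are given as a rotation vector (axis times angle).
In Python, from workcell import bot, viewer gives the robot as it stands.
- The arm moves only by the tool jog_arm, never from a script. Its argument "motion" is a list of rows, each an object of numbers: "dx", "dy", "dz": the shift along the world's x, y, z in cm; "turn": the turn about the world's z in rad. A call has 1 to 12 rows; each row shifts and turns the commanded pose from where the row before left it; what a row does not reach is not made up. A row lasts 1/12 s, in which the tool goes at most 41.7 mm and 7.16 degrees, less where a joint would pass 70% of its speed; a pose out of reach is approached as far as the arm can. A call is refused whole if a number of a shift passes 4.17 or a number of a turn 0.125, either way. A call with a gripper value outside its range is refused whole. "fingers" is the finger opening in cm, from 0 to 8.54, set as the call begins (left out, the last holds). The fingers move at their own pace and stop on an object; "grip_force" is the grip in N (left out, the last holds). Time passes only in rows, so rows that do not move let the fingers close. It gives the time, the measured TCP pose, the force and the opening at its end, in the units of the state.
- bot.read_state(): the state, without advancing time (a new reading comes with each control period).
- viewer.read_camera(name): name is "scene" or "top" or "wrist"; returns (picture, depth): 384x512x3 uint8, red, green, blue; 384x512 float32, m along the optical axis (not along the pixel's ray), 0 where there is no reading.
- viewer.camera_info(name): a dict with "vertical_fov" (degrees; the focal length in pixels is half the picture's height over the tangent of half this angle, whatever the lens; pixels are square), "cx", "cy" (the principal point, pixels), "R" (3x3) and "t" (3): a world point X has camera coordinates R X + t. Camera axes: x right, y down, z forward; pixel columns grow to the right and rows downward; lengths in m; the calibration is good to about 2 mm. A picture is of the moment at which its call begins: read the wrist's pose just before it. camera_info takes no time and is no camera call; for the wrist camera it gives the pose at the moment of the call.
- bot.finish_job(): hands the job in, once; it reports no verdict.
The state is a dict: "time": time; "q": joint angles; "joint_vel": joint speeds; "joint_torque": joint torques, N m; "tool_pos": TCP position; "tcp_rot": TCP orientation; "wrist_force": force on the tool from outside, world axes, zero at the start; "torque": the same for the moment, N m; "width": opening from 0.0 (shut) to 1.0 (fully open).
Only numpy, scipy, OpenCV 4.12 (cv2) and the standard library are available. Lean on these libraries where they do the work, as an engineer would, in place of code of your own. Each camera call takes 0.05 s, during which the arm holds its last target. There are 200 camera calls.

### The job

The sterilising container on the rack is shut but not yet latched. Raise the latch lever on its front, hook the wire bail over the keeper on the lid so that its bar lies behind the keeper's lip, then press the lever all the way down until it lies flat and the lid is pulled tight. Do not lean on the shelf above or disturb the tape roll, brush and cup near the rack.

Things in the scene. Friction and masses are not known exactly. Their poses are not given: they have to be found in the camera images.
- rack: steel bench rack with a white shelf, fixed, carrying an aluminium container 140 deep, 200 wide, 150 high with lid. Origin on the worktop under the container's centre; x points into the container (front face at x = -70 mm), y left, z up. Rack tubes at y = +-135 mm. At y = 0 on the front is a toggle latch on a block 20 wide, so fingers pass on both sides of block, lever and keeper
- shelf_edge (a point): middle of the shelf's lower front edge, 275 mm above the worktop, 115 mm in front of the rack's origin. It overhangs the keeper, so a gripper pointing straight down cannot come to the latch; one leaning back 30 to 50 degrees toward the front (fingers pointing in and down) can
- lever_pivot (a point): axis of the lever, along the rack's y, 75 mm above the worktop, at rack x = -104 mm. It does not move
- lever_grip (a point): middle of the lever 37 mm from its axis, a place to pinch it from its two sides. The lever is a steel plate 20 wide (along y), 3 thick, from the axis to 47 mm out, its end slightly curled; the point's z axis points along the lever toward its axis
- lever (a joint): lever angle, rad: 0 straight down, flat and closed (a stop); 1.57 level, pointing out from the front; 2.6 raised up and out (a stop). Friction (0.06 Nm) keeps it where it is left. With the bail hooked it springs back and needs about 7 N at the grip from 1.4 down to 0.6, goes over centre near 0.45 and from about 0.25 is pulled to 0
- bail_pivot (a point): axis about which the bail swings on the lever, parallel to the lever's axis and 12 mm from it, moves with the lever (at lever 0 it is 11.8 mm below and 2.1 mm behind the lever's axis)
- bail_bar (a point): middle of the bail's cross bar: 4 mm round, along y, 36 mm over its ends (pinch it there). Side wires at y = +-16 mm join it to the bail pivot 62 mm away. The loop passes round the lever and swings freely: at the start it hangs down against a stop; past upright it falls onto the keeper's bracket and stays. It clears the keeper's lip only while the lever is above about 2.1 rad
- keeper (a point): where the centre of the bail's bar lies when hooked: an upward-open trough 22 wide on the lid's front. Its bracket face is 7.5 mm behind this point, its lip's inner face 2 mm in front (lip 3 thick, top 4 mm above the point), its ledge 2 mm below. 124 mm above the worktop with the lid tight, about 5 mm higher with the lid loose. x and z axes as the rack's
- lid (a joint): angle of the lid about its rear hinge, rad: 0 pulled tight, about 0.033 resting loose on its springy seal (front some 5 mm proud; the seal takes about 45 N at the keeper to press flat)
- tape: roll of tape, 100 wide, 25 high, lying to the left in front of the rack; leave it alone. Origin under its centre
- brush: white nail brush, 36 x 98 x 32, right of the rack; leave it alone. Origin under its centre
- cup: small white cup, 42 wide, 32 high, left of the rack beyond the tape roll; leave it alone. Origin under its centre

How it is judged:
By the outcome, as a careful person would: the job done as asked, in the order asked, and still so for the second after the job is handed in, with the robot touching nothing.
It also fails if it takes over 69 s, if anything falls off the work surface, if the arm or the gripper's body presses on something with over 40 N, if the wrist force passes 120 N, or if a joint passes its speed limit or range.

## Working session

There is one attempt and no reset: what is moved stays moved. The work goes in short steps, Python scripts to look and compute and a tool call to move; the robot and the scene stay as the last step left them, time stands still between calls to the robot, and variables do not carry over. Pictures are saved under pics/ and viewed, about 8 in all and at most 12, crops included, and the job is handed in when it is done.

Besides the shell and the picture viewer there is one more tool, called after ">>>" as name(argument=value, ...), one argument or row to a line, values as JSON. jog_arm: Moves the arm, as the interface text tells. Its arguments: {"type":"object","properties":{"motion":{"type":"array"},"fingers":{"type":"number"},"grip_force":{"type":"number"}},"required":["motion"]}

```bash
ls; mkdir -p pics; cat > h.py <<'E'
import numpy as np, cv2
from workcell import bot, viewer
def cam(n):
    i=viewer.camera_info(n); p,d=viewer.read_camera(n)
    return p,d,i
def pts(d,i):
    f=d.shape[0]/2/np.tan(np.radians(i['vertical_fov'])/2)
    v,u=np.mgrid[:d.shape[0],:d.shape[1]]
    c=np.stack([(u-i['cx'])/f*d,(v-i['cy'])/f*d,d],-1)
    return (c-np.array(i['t']))@np.array(i['R'])
def save(n,p): cv2.imwrite('pics/'+n,p[...,::-1])
E
python3 - <<'E'
from h import *
print(bot.read_state())
ims=[]
for n in ("scene","top","wrist"):
    p,d,i=cam(n); np.savez(f'{n}0.npz',p=p,d=d,R=i['R'],t=i['t'],f=i['vertical_fov'],cx=i['cx'],cy=i['cy'])
    print(n,i); ims.append(p)
save('a.png',np.vstack([np.hstack(ims[:2])])[:, :])
import cv2
im=cv2.imread('pics/a.png'); cv2.imwrite('pics/a.png',cv2.resize(im,(800,300)))
save('s.png',ims[0])
E
```

```text
pics
{'time': 0.0, 'q': array([-1.25894153e+00,  2.64742802e-01,  1.60537309e+00,  1.54520363e-05,
        1.27366915e+00, -3.69058456e-02]), 'joint_vel': array([ 0.00137593, -0.00159369,  0.00072523,  0.00104928, -0.00045339,
        0.00089567]), 'joint_torque': array([ 7.55123365e-04, -5.15111697e+01, -3.67314255e+01, -2.98243012e-04,
        1.27891821e-02, -4.13206476e-05]), 'tool_pos': array([ 0.23044853, -0.6336781 ,  0.22996947]), 'tcp_rot': array([-3.09180846e+00, -5.44675532e-01,  4.48651267e-04]), 'wrist_force': array([-0.45355781, -0.17600587, -0.88677652]), 'torque': array([-0.00760918, -0.00693315, -0.02620195]), 'width': 1.001779173418059}
scene {'vertical_fov': 46.32369436023102, 'cx': 254.2819827100668, 'cy': 189.65349449718832, 'R': array([[ 0.78880433, -0.61426723,  0.02152903],
       [-0.24482662, -0.3461338 , -0.90567727],
       [ 0.5637798 ,  0.70913127, -0.42342081]]), 't': array([-0.52703728,  0.28860811,  1.36541669])}
top {'vertical_fov': 48.472398091056505, 'cx': 249.39071394192257, 'cy': 186.23274123272034, 'R': array([[-0.46897618, -0.88320648,  0.00276569],
       [-0.68627725,  0.3624335 , -0.63060724],
       [ 0.55595402, -0.2976378 , -0.7760972 ]]), 't': array([0.22788358, 0.55164085, 1.01188891])}
wrist {'vertical_fov': 71.45215533232285, 'cx': 252.07457382203094, 'cy': 190.44748662241562, 'R': array([[ 3.41120415e-01, -9.40019152e-01, -9.25812412e-04],
       [-8.98992453e-01, -3.26519848e-01,  2.91885864e-01],
       [-2.74680598e-01, -9.87359287e-02, -9.56452709e-01]]), 't': array([-0.67372999, -0.03710375,  0.378679  ])}
```

View pics/a.png

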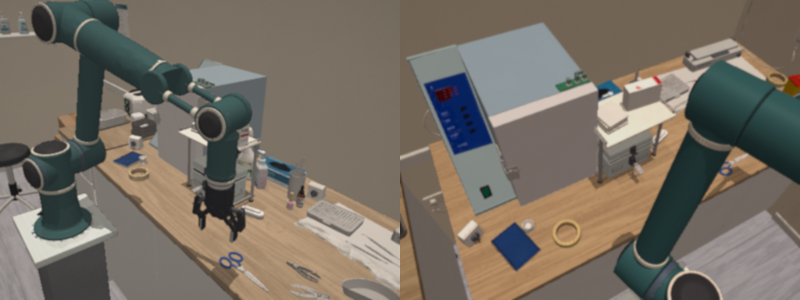

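```bash
python3 - <<'E'
from h import *
T=np.load('top0.npz');S=np.load('scene0.npz')
a=cv2.resize(T['p'][130:250,240:360],(600,600),interpolation=cv2.INTER_CUBIC)
save('b.png',a)
for n,Z in(('t',T),('s',S)):
    i=dict(R=Z['R'],t=Z['t'],vertical_fov=float(Z['f']),cx=float(Z['cx']),cy=float(Z['cy']))
    np.save(n+'pts.npy',pts(Z['d'],i))
P=np.load('tpts.npy')
for v in range(150,245,8): print(v,[tuple(np.round(P[v,u]*1000).astype(int).tolist()) for u in range(260,350,12)])
E
```

```text
150 [(597, -90, 324), (582, -117, 325), (567, -144, 326), (584, -196, 285), (568, -226, 285), (554, -255, 284), (537, -283, 286), (522, -314, 284)]
158 [(579, -80, 316), (557, -103, 325), (560, -142, 302), (559, -181, 284), (543, -209, 285), (526, -236, 287), (516, -270, 280), (693, -499, -4)]
166 [(579, -80, 284), (555, -103, 296), (550, -138, 282), (534, -166, 284), (519, -194, 284), (697, -396, 3), (569, -328, 165), (656, -470, 5)]
174 [(554, -67, 285), (541, -95, 283), (523, -121, 287), (510, -150, 284), (584, -253, 153), (567, -285, 153), (566, -333, 128), (626, -449, 3)]
182 [(530, -54, 285), (514, -80, 287), (591, -172, 153), (574, -204, 153), (557, -235, 154), (559, -285, 123), (608, -384, 15), (598, -429, 1)]
190 [(601, -96, 148), (579, -124, 156), (566, -157, 151), (549, -188, 152), (562, -245, 105), (565, -297, 70), (590, -374, -3), (569, -408, 0)]
198 [(592, -92, 123), (554, -110, 155), (553, -151, 131), (555, -197, 101), (560, -249, 64), (578, -317, 1), (560, -352, 0), (-77, 303, 1133)]
206 [(594, -94, 77), (548, -108, 125), (553, -155, 89), (537, -188, 86), (557, -252, 23), (551, -298, 1), (535, -336, -5), (514, -368, 1)]
214 [(582, -88, 54), (553, -113, 75), (554, -159, 43), (559, -210, 3), (543, -246, -1), (525, -281, -1), (507, -316, -1), (486, -347, 3)]
222 [(588, -92, 0), (551, -114, 33), (553, -161, -2), (534, -194, 1), (479, -196, 71), (499, -264, -2), (481, -297, -1), (185, -5, 582)]
230 [(562, -78, -1), (544, -112, 0), (523, -143, 4), (509, -179, -1), (489, -211, 2), (472, -245, 1), (455, -280, -1), (175, 0, 576)]
238 [(535, -64, 0), (517, -96, 1), (498, -128, 4), (483, -163, -1), (465, -195, 1), (448, -229, 0), (430, -262, 0), (167, 4, 567)]
```

View pics/b.png

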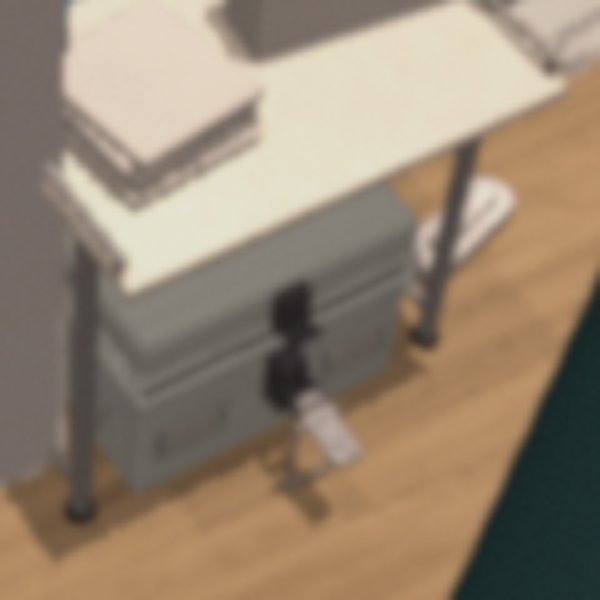

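```bash
python3 - <<'E'
from h import *
P=np.load('tpts.npy');S=np.load('spts.npy')
for n,Q in(('top',P),('scene',S)):
    m=(Q[...,0]>.50)&(Q[...,0]<.60)&(Q[...,1]>-.30)&(Q[...,1]<-.08)&(Q[...,2]>.02)&(Q[...,2]<.115)
    X=Q[m]; 
    # ransac line in xy
    best=0;rng=np.random.default_rng(0)
    for _ in range(400):
        a,b=X[rng.choice(len(X),2,False),:2]
        if np.linalg.norm(b-a)<.05: continue
        nrm=np.array([-(b-a)[1],(b-a)[0]]);nrm/=np.linalg.norm(nrm)
        k=abs((X[:,:2]-a)@nrm)<.003
        if k.sum()>best: best=k.sum();K=k
    Y=X[K]; c=np.polyfit(Y[:,1],Y[:,0],1); print(n,len(X),best,c,'y range',np.percentile(Y[:,1],[0,1,99,100]))
    # shelf top
    m=(Q[...,2]>.278)&(Q[...,2]<.292)&(Q[...,0]>.4)&(Q[...,0]<.75)&(Q[...,1]>-.42)&(Q[...,1]<0)
    X=Q[m]; r=cv2.minAreaRect((X[:,:2]*1000).astype(np.float32)); print('shelf',r, cv2.boxPoints(r).round().tolist())
E
```

```text
top 1055 674 [-0.04750178  0.54701542] y range [-0.29692789 -0.29188823 -0.09834765 -0.09409373]
shelf ((609.55224609375, -170.13755798339844), (202.37290954589844, 341.09442138671875), 2.8320586681365967) [[500.0, -5.0], [517.0, -345.0], [719.0, -335.0], [702.0, 5.0]]
scene 379 226 [-0.03652339  0.5489774 ] y range [-0.19167508 -0.18521499 -0.101405   -0.09720469]
shelf ((586.2698364257812, -195.98915100097656), (166.44351196289062, 356.0711669921875), 22.796594619750977) [[441.0, -64.0], [579.0, -392.0], [732.0, -328.0], [594.0, 0.0]]
```

```bash
cat >> h.py <<'E'
yaw=0.0475; O=np.array([.6262,-.1917,0]); Rk=np.array([[np.cos(yaw),-np.sin(yaw),0],[np.sin(yaw),np.cos(yaw),0],[0,0,1]])
def rk(X): return (np.asarray(X)-O)@Rk      # world->rack
def wd(x): return Rk@np.asarray(x)+O
def proj(i,X,h=384):
    f=h/2/np.tan(np.radians(i['vertical_fov'])/2); c=np.array(i['R'])@X+i['t']; return i['cx']+f*c[0]/c[2], i['cy']+f*c[1]/c[2]
def ray_y(i,u,v,y0=0,h=384):
    f=h/2/np.tan(np.radians(i['vertical_fov'])/2); R=np.array(i['R']); t=np.array(i['t'])
    C=rk(-R.T@t); d=Rk.T@(R.T@np.array([(u-i['cx'])/f,(v-i['cy'])/f,1])); s=(y0-C[1])/d[1]; return C+s*d
E
python3 - <<'E'
from h import *
i=viewer.camera_info('top')
for n,b in dict(keeper=(293,305),block=(285,375),levroot=(305,398),levend=(345,455),barL=(278,487),barR=(328,463)).items():
    u,v=240+b[0]/5,130+b[1]/5
    print(n,[ (ray_y(i,u,v,y)*1000).round().tolist() for y in(0,.018,-.018)])
for n,x in dict(piv=(-.104,0,.075),keep=(-.09,0,.129),shelf=(-.115,0,.275),sL=(-.115,.135,.275),sR=(-.115,-.135,.275)).items():
    u,v=proj(i,wd(x)); print(n,((u-240)*5,(v-130)*5))
P=np.load('tpts.npy');Q=rk(P)
m=(Q[...,0]<-.08)&(Q[...,0]>-.2)&(abs(Q[...,1])<.05)&(Q[...,2]>.015)&(Q[...,2]<.2)
print((Q[m]*1000).round().astype(int).tolist()[:150])
E
```

```text
keeper [[-81.0, 0.0, 147.0], [-101.0, 18.0, 180.0], [-61.0, -18.0, 113.0]]
block [[-83.0, 0.0, 80.0], [-104.0, 18.0, 116.0], [-63.0, -18.0, 44.0]]
levroot [[-104.0, 0.0, 81.0], [-124.0, 18.0, 117.0], [-85.0, -18.0, 45.0]]
levend [[-147.0, 0.0, 74.0], [-165.0, 18.0, 110.0], [-129.0, -18.0, 38.0]]
barL [[-93.0, 0.0, -32.0], [-113.0, 18.0, 8.0], [-73.0, -18.0, -71.0]]
barR [[-134.0, 0.0, 49.0], [-153.0, 18.0, 86.0], [-116.0, -18.0, 12.0]]
piv (np.float64(303.66722989740254), np.float64(403.32932205907764))
keep (np.float64(298.8532794116702), np.float64(333.6473285188245))
shelf (np.float64(351.438454163079), np.float64(198.6835649238371))
sL (np.float64(138.03271874183025), np.float64(298.8900250325952))
sR (np.float64(549.1061643302152), np.float64(105.86702709951894))
[[-81, -12, 153], [-81, -4, 153], [-82, -7, 153], [-81, 6, 155], [-82, 3, 154], [-80, -2, 150], [-80, -5, 147], [-81, -9, 146], [-80, -13, 142], [-81, 10, 152], [-82, 3, 149], [-83, 0, 148], [-82, -4, 145], [-82, -9, 142], [-82, 11, 150], [-82, 3, 145], [-81, -2, 141], [-82, -5, 140], [-82, -9, 137], [-81, 9, 143], [-83
[... 1250 characters left out ...]
 [-89, 8, 82], [-91, 6, 83], [-88, -1, 75], [-87, -6, 69], [-90, -8, 72], [-90, -11, 70], [-97, -9, 79], [-101, -9, 84], [-81, 8, 67], [-85, 7, 71], [-94, 7, 82], [-89, 0, 71], [-89, -4, 68], [-89, -9, 65], [-97, -10, 74], [-103, -9, 81], [-105, -11, 82], [-82, 8, 63], [-85, 7, 65], [-90, 8, 73], [-95, 8, 79], [-97, 6, 80], [-91, -4, 65], [-90, -9, 61], [-102, -2, 80], [-106, -2, 84], [-106, -7, 81], [-105, -11, 77], [-81, 7, 56], [-87, 8, 64], [-92, 9, 70], [-96, 8, 75], [-101, 9, 82], [-104, 8, 84], [-104, 3, 80], [-105, 0, 80], [-106, -3, 78], [-105, -8, 74], [-108, -9, 77], [-81, 7, 51], [-88, 8, 60], [-91, 7, 63], [-95, 7, 68], [-101, 8, 76], [-105, 8, 81], [-107, 5, 80], [-108, 2, 79]]
```

```bash
python3 - <<'E'
from h import *
Q=rk(np.load('tpts.npy'))
m=(Q[...,0]<-.104)&(Q[...,0]>-.2)&(abs(Q[...,1])<.03)&(Q[...,2]>.008)&(Q[...,2]<.2)
print((Q[m]*1000).round().astype(int).tolist())
print(bot.read_state()['tool_pos'], [ (n,rk(wd_).round(3)) for n,wd_ in ()])
E
```

```text
[[-105, -11, 82], [-106, -2, 84], [-106, -7, 81], [-105, -11, 77], [-104, 8, 84], [-105, 0, 80], [-106, -3, 78], [-105, -8, 74], [-108, -9, 77], [-105, 8, 81], [-107, 5, 80], [-108, 2, 79], [-109, 0, 79], [-104, -9, 67], [-113, -9, 77], [-108, 6, 77], [-108, 2, 75], [-114, -1, 79], [-115, -4, 79], [-117, -6, 79], [-118, -9, 78], [-117, -14, 74], [-115, -20, 68], [-108, 9, 73], [-113, 5, 77], [-116, 4, 80], [-115, 0, 76], [-115, -5, 72], [-117, -7, 74], [-119, -9, 74], [-120, -12, 74], [-115, 7, 76], [-116, 4, 75], [-118, 2, 76], [-120, -1, 76], [-122, -3, 76], [-123, -6, 76], [-124, -10, 74], [-115, 11, 74], [-117, 8, 74], [-120, 6, 76], [-121, 3, 75], [-123, 1, 76], [-123, -3, 73], [-127, -3, 78], [-126, -8, 74], [-128, -10, 74], [-116, 14, 72], [-121, 7, 72], [-124, 6, 76], [-125, 2, 73], [-127, 1, 76], [-129, -1, 77], [-129, -5, 74], [-130, -9, 73], [-132, -11, 73], [-117, 15, 68], [-126, 7, 73], [-129, 5, 76], [-130, 3, 75], [-131, -1, 74], [-132, -4, 73], [-134, -5, 75], [-136, -8, 75], [-135, -13, 70], [-115, 16, 61], [-118, 15, 64], [-131, 7, 75], [-133, 4, 74], [-135, 2, 76],
[... 193 characters left out ...]
1, -9, 70], [-144, -10, 72], [-114, 14, 48], [-138, 8, 73], [-139, 5, 72], [-139, 1, 69], [-142, -1, 71], [-143, -3, 71], [-145, -6, 72], [-148, -7, 74], [-148, -11, 72], [-117, 16, 48], [-141, 6, 71], [-143, 4, 72], [-144, 1, 70], [-146, -1, 71], [-149, -3, 74], [-148, -7, 69], [-150, -10, 69], [-116, 15, 40], [-116, -19, 15], [-145, 5, 69], [-147, 3, 71], [-150, 2, 73], [-151, -1, 73], [-117, 15, 35], [-116, -12, 14], [-115, -16, 11], [-148, 8, 70], [-149, 5, 69], [-117, 14, 30], [-114, -5, 11], [-115, -9, 9], [-116, -12, 10], [-114, 15, 21], [-118, 14, 25], [-116, 0, 12], [-117, -4, 10], [-116, 16, 18], [-113, 9, 10], [-116, 7, 12], [-117, 12, 11]]
[ 0.23050984 -0.63380553  0.23022852] []
```

```bash
python3 - <<'E'
from h import *
T=np.array([.2305,-.6338,.230])
a=np.arctan2(.341,.94); A=np.array([[np.cos(a),np.sin(a)],[-np.sin(a),np.cos(a)]])
X=np.vstack([np.load(n+'pts.npy').reshape(-1,3) for n in('t','s')])-T
X=np.c_[X[:,:2]@A.T,X[:,2]]
m=(np.hypot(X[:,0],X[:,1])<.16)
X=X[m]*1000
# tool frame: tx=+camera side, ty' = perp (left of tx)
for h in range(0,420,20):
    k=(X[:,2]>=h)&(X[:,2]<h+20)
    if k.sum()>5:
        Y=X[k]; print(h,k.sum(),'tx',np.percentile(Y[:,0],[1,50,99]).round(),'ty',np.percentile(Y[:,1],[1,50,99]).round())
E
```

```text
0 28 tx [-12.  -6.  12.] ty [-50.  43.  52.]
20 148 tx [-13.  -7.  10.] ty [-57.  40.  56.]
40 140 tx [-14.  -9.   9.] ty [-63.  41.  63.]
60 444 tx [-18. -10.  13.] ty [-75. -39.  72.]
80 430 tx [-20. -12.  15.] ty [-72. -13.  69.]
100 586 tx [-21. -10.  11.] ty [-70. -20.  66.]
120 195 tx [-40. -28.   8.] ty [-39. -24.  28.]
140 333 tx [-39. -31.   7.] ty [-38. -16.  29.]
160 426 tx [-39. -28.  14.] ty [-38. -17.  30.]
180 284 tx [-39. -30.   7.] ty [-38. -17.  28.]
200 363 tx [-39. -30.  11.] ty [-38. -17.  28.]
220 366 tx [-37. -30.   7.] ty [-37. -18.  28.]
240 399 tx [-37. -29.  34.] ty [-37. -19.  25.]
260 390 tx [-37. -30.  23.] ty [-37. -18.  27.]
280 343 tx [-38. -29.   9.] ty [-37. -20.  26.]
300 386 tx [-62. -28.  43.] ty [-40. -24.  28.]
320 554 tx [-69. -59.  49.] ty [-44. -23.  39.]
340 832 tx [-69. -59.  50.] ty [-46. -29.  48.]
360 1673 tx [-68. -51.  52.] ty [-42.  10. 150.]
380 1363 tx [-60. -12.  54.] ty [-28.  16. 158.]
400 467 tx [-54.  13.  57.] ty [123. 141. 158.]
```

>>> jog_arm(
  motion=[
    {"dx": 1.4, "dy": 3.6, "turn": 0.12},
    {"dx": 1.4, "dy": 3.6, "turn": 0.12},
    {"dx": 1.4, "dy": 3.6, "turn": 0.12},
    {"dx": 1.4, "dy": 3.6, "turn": 0.12},
    {"dx": 1.4, "dy": 3.6, "turn": 0.12},
    {"dx": 1.4, "dy": 3.6, "turn": 0.12},
    {"dx": 1.4, "dy": 3.6, "turn": 0.12},
    {"dx": 1.4, "dy": 3.6, "turn": 0.12},
    {"dx": 1.4, "dy": 3.6, "turn": 0.12},
    {"dx": 1.4, "dy": 3.6, "turn": 0.12},
    {"dx": 1.4, "dy": 3.6, "turn": 0.12},
    {"dx": 1.4, "dy": 3.6, "turn": 0.12},
  ],
)

```text
validation failed for argument at $.mo...
```

>>> jog_arm(
  motion=[
    {"turn": 0.12},
    {"turn": 0.12},
    {"turn": 0.12},
    {"turn": 0.12},
    {"turn": 0.12},
    {"turn": 0.12},
    {"turn": 0.12},
    {"turn": 0.12},
    {"turn": 0.12},
    {"turn": 0.12},
    {"turn": 0.12},
    {"turn": 0.08},
  ],
)

```text
validation failed for argument at $.mo...
```

>>> jog_arm(
  motion=[
    {"dx": 1.4, "dy": 3.6, "dz": 0, "turn": 0.12},
    {"dx": 1.4, "dy": 3.6, "dz": 0, "turn": 0.12},
    {"dx": 1.4, "dy": 3.6, "dz": 0, "turn": 0.12},
    {"dx": 1.4, "dy": 3.6, "dz": 0, "turn": 0.12},
    {"dx": 1.4, "dy": 3.6, "dz": 0, "turn": 0.12},
    {"dx": 1.4, "dy": 3.6, "dz": 0, "turn": 0.12},
    {"dx": 1.4, "dy": 3.6, "dz": 0, "turn": 0.12},
    {"dx": 1.4, "dy": 3.6, "dz": 0, "turn": 0.12},
    {"dx": 1.4, "dy": 3.6, "dz": 0, "turn": 0.12},
    {"dx": 1.4, "dy": 3.6, "dz": 0, "turn": 0.12},
    {"dx": 1.4, "dy": 3.6, "dz": 0, "turn": 0.12},
    {"dx": 1.4, "dy": 3.6, "dz": 0, "turn": 0.12},
  ],
)

```text
time: 1.15
tool_pos: [0.3987, -0.2005, 0.2312]
tcp_rot: [1.96, 2.455, 0.0]
wrist_force: [0.4, -0.2, -0.4]
width: 0.999
```

>>> jog_arm(
  motion=[
    {"dx": 0, "dy": 0, "dz": 0, "turn": 0.12},
    {"dx": 0, "dy": 0, "dz": 0, "turn": 0.12},
    {"dx": 0, "dy": 0, "dz": 0, "turn": 0.12},
    {"dx": 0, "dy": 0, "dz": 0, "turn": 0.12},
    {"dx": 0, "dy": 0, "dz": 0, "turn": 0.12},
    {"dx": 0, "dy": 0, "dz": 0, "turn": 0.12},
    {"dx": 0, "dy": 0, "dz": -0.5, "turn": 0.12},
    {"dx": 0, "dy": 0, "dz": -1, "turn": 0.12},
    {"dx": 0, "dy": 0, "dz": -1, "turn": 0.12},
    {"dx": 0, "dy": 0, "dz": -1, "turn": 0.12},
    {"dx": 0, "dy": 0, "dz": -1, "turn": 0.12},
    {"dx": 0, "dy": 0, "dz": -1, "turn": 0.075},
  ],
)

```text
time: 2.15
tool_pos: [0.3984, -0.2022, 0.1756]
tcp_rot: [0.075, -3.14, -0.0]
wrist_force: [0.3, -0.0, 0.1]
width: 1.001
```

```bash
python3 - <<'E'
from h import *
s=bot.read_state(); print(s['tool_pos'],s['tcp_rot'],s['q'],(rk(s['tool_pos'])*1000).round(1))
p,d,i=cam('wrist'); save('c.png',p)
for n,x in dict(piv=(-.104,0,.075),keep=(-.09,0,.129),levend=(-.151,0,.07),bar=(-.116,0,.011)).items(): print(n,np.round(proj(i,wd(x))))
Q=rk(pts(d,i))*1000; np.save('wq.npy',Q)
m=(Q[...,0]<-106)&(Q[...,0]>-160)&(abs(Q[...,1])<30)&(Q[...,2]>45)&(Q[...,2]<100)
Y=Q[m]; print(len(Y),np.percentile(Y,[2,25,50,75,98],axis=0).round())
t=Y[Y[:,0]<-135]; print(np.percentile(t,[2,50,98],axis=0).round())
E
```

```text
[ 0.39840835 -0.20217808  0.1755808 ] [ 7.51248475e-02 -3.14034752e+00 -3.22481834e-04] [-5.25358782e-01 -1.34178317e-01  2.13227701e+00 -6.44003574e-06
  1.14389682e+00 -2.14398824e+00] [-228.     0.3  175.6]
piv [252. 300.]
keep [251. 353.]
levend [252. 259.]
bar [252. 258.]
887 [[-150.  -18.   51.]
 [-138.   -8.   72.]
 [-125.   -2.   74.]
 [-116.    5.   75.]
 [-107.   15.   79.]]
[[-151.  -11.   70.]
 [-143.   -2.   72.]
 [-135.    8.   74.]]
```

View pics/c.png

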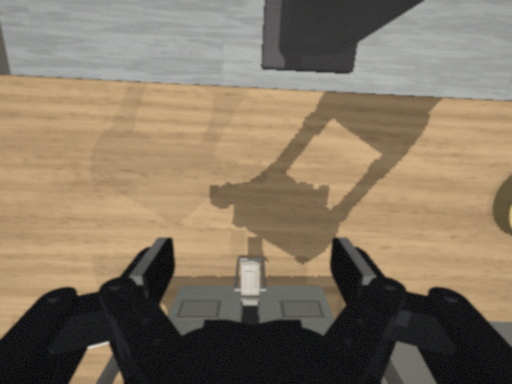

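>>> jog_arm(
  motion=[
    {"dx": 0, "dy": 0, "dz": -2.18, "turn": 0},
    {"dx": 0, "dy": 0, "dz": -2.18, "turn": 0},
    {"dx": 0, "dy": 0, "dz": -2.18, "turn": 0},
    {"dx": 0, "dy": 0, "dz": -2.18, "turn": 0},
    {"dx": 0, "dy": 0, "dz": -2.18, "turn": 0},
    {"dx": 0, "dy": 0, "dz": -2.18, "turn": 0},
    {"dx": 1.2, "dy": 0.04, "dz": 0, "turn": 0},
    {"dx": 1.2, "dy": 0.04, "dz": 0, "turn": 0},
    {"dx": 1.2, "dy": 0.04, "dz": 0, "turn": 0},
    {"dx": 1.2, "dy": 0.04, "dz": 0, "turn": 0},
    {"dx": 1.2, "dy": 0.04, "dz": 0, "turn": 0},
    {"dx": 1.0, "dy": 0.04, "dz": 0, "turn": 0},
  ],
)

```text
time: 3.2
tool_pos: [0.4718, -0.2004, 0.047]
tcp_rot: [-0.067, 3.138, -0.002]
wrist_force: [-0.0, -0.3, -0.1]
width: 1.003
```

>>> jog_arm(
  motion=[
    {"dx": 0, "dy": 0, "dz": 0, "turn": 0},
    {"dx": 0, "dy": 0, "dz": 0, "turn": 0},
    {"dx": 0, "dy": 0, "dz": 0, "turn": 0},
    {"dx": 0, "dy": 0, "dz": 0, "turn": 0},
    {"dx": 0, "dy": 0, "dz": 0, "turn": 0},
    {"dx": 0, "dy": 0, "dz": 0, "turn": 0},
    {"dx": 0, "dy": 0, "dz": 0, "turn": 0},
    {"dx": 0, "dy": 0, "dz": 0, "turn": 0},
  ],
  fingers=0,
  grip_force=40,
)

```text
time: 3.87
tool_pos: [0.4681, -0.2009, 0.0456]
tcp_rot: [0.066, -3.14, 0.002]
wrist_force: [-2.3, -5.2, 0.4]
width: 0.164
```

```bash
python3 - <<'E'
from h import *
s=bot.read_state(); print(s['width'],s['wrist_force'],(rk(s['tool_pos'])*1000).round(1))
p,d,i=cam('top')
Q=rk(pts(d,i))*1000
m=(Q[...,0]<-104)&(abs(Q[...,1])<60)&(Q[...,0]>-260)&(Q[...,2]>5)
u=[proj(i,wd((-.15,0,.1)))]; u=u[0]; print(u)
a,b=int(u[1]),int(u[0])
save('d.png',cv2.resize(p[a-60:a+60,b-75:b+75],(750,600),interpolation=cv2.INTER_CUBIC))
E
```

```text
0.16390527425146195 [-2.27196009 -5.20664198  0.43487835] [-158.4   -1.7   45.6]
(np.float64(310.5221005181319), np.float64(216.60223781186932))
```

View pics/d.png

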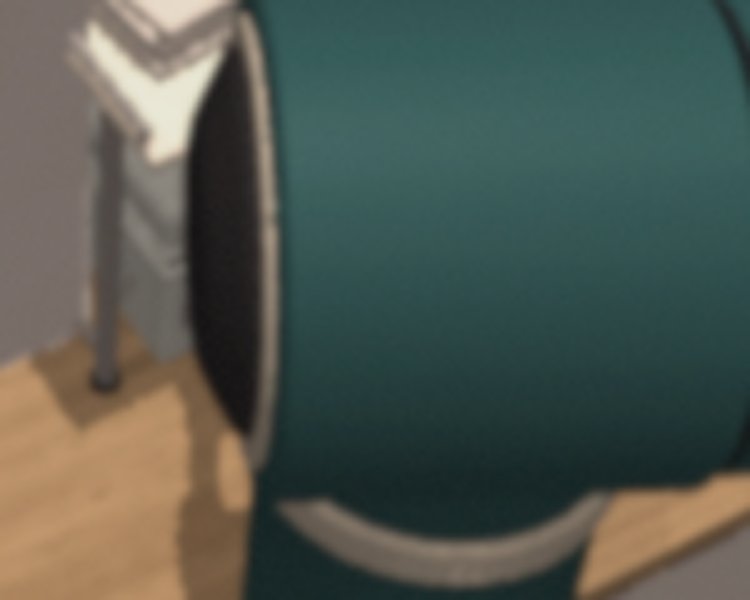

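>>> jog_arm(
  motion=[
    {"dx": 0, "dy": 0, "dz": 0, "turn": 0},
    {"dx": 0, "dy": 0, "dz": 0, "turn": 0},
    {"dx": 0, "dy": 0, "dz": 0, "turn": 0},
  ],
)

```text
time: 4.17
tool_pos: [0.4681, -0.2009, 0.0456]
tcp_rot: [0.066, -3.14, 0.002]
wrist_force: [-1.8, -5.9, 0.9]
width: 0.16
```

```bash
python3 - <<'E'
from h import *
p1,d1,i1=cam('scene'); p2,d2,i2=cam('wrist')
u=proj(i1,wd((-.15,0,.08)));print(u); a,b=int(u[1]),int(u[0])
A=cv2.resize(p1[a-50:a+50,b-50:b+50],(400,400),interpolation=cv2.INTER_CUBIC)
B=cv2.resize(p2[180:360,160:340],(400,400))
save('e.png',np.hstack([A,B]))
Q=rk(pts(d2,i2))*1000
print('wrist lever-ish',[Q[v,252].round().tolist() for v in range(200,340,12)])
E
```

```text
(np.float64(245.84728712528823), np.float64(241.43297115276488))
wrist lever-ish [[-168.0, -2.0, -1.0], [-158.0, -2.0, -0.0], [-149.0, -2.0, -0.0], [-138.0, -2.0, -1.0], [-127.0, -2.0, -1.0], [-117.0, -2.0, -0.0], [-114.0, -2.0, 11.0], [-147.0, -1.0, 71.0], [-140.0, -2.0, 72.0], [-135.0, -2.0, 74.0], [-128.0, -2.0, 75.0], [-168.0, -1.0, 123.0]]
```

View pics/e.png

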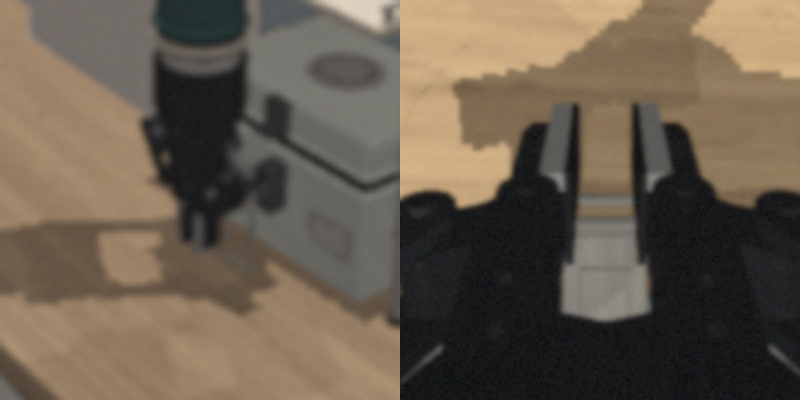

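>>> jog_arm(
  motion=[
    {"dx": 0, "dy": 0, "dz": 0.3, "turn": 0},
    {"dx": 0, "dy": 0, "dz": 0.3, "turn": 0},
    {"dx": 0, "dy": 0, "dz": 0.3, "turn": 0},
    {"dx": 0, "dy": 0, "dz": 0.3, "turn": 0},
    {"dx": 0.05, "dy": 0, "dz": 0.3, "turn": 0},
    {"dx": 0.05, "dy": 0, "dz": 0.3, "turn": 0},
    {"dx": 0.1, "dy": 0, "dz": 0.3, "turn": 0},
    {"dx": 0.1, "dy": 0, "dz": 0.3, "turn": 0},
    {"dx": 0, "dy": 0, "dz": 0.2, "turn": 0},
    {"dx": 0, "dy": 0, "dz": 0, "turn": 0},
    {"dx": 0, "dy": 0, "dz": 0, "turn": 0},
  ],
)

```text
time: 5.18
tool_pos: [0.4733, -0.2007, 0.0723]
tcp_rot: [-0.066, 3.137, -0.003]
wrist_force: [3.6, -3.7, -1.9]
width: 0.161
```

```bash
python3 - <<'E'
from h import *
s=bot.read_state(); print(s['width'],(rk(s['tool_pos'])*1000).round(1))
p2,d2,i2=cam('wrist'); p1,d1,i1=cam('scene')
Q=rk(pts(d2,i2))*1000
m=(Q[...,0]<-106)&(Q[...,0]>-200)&(abs(Q[...,1])<20)&(Q[...,2]>4)&(Q[...,2]<130)
Y=Q[m]; print(len(Y))
for v in range(200,384,6):
  r=[(u,Q[v,u].round().astype(int).tolist()) for u in range(225,285,9) if m[v,u]]
  if r: print(v,r)
Q=rk(pts(d1,i1))*1000
m=(Q[...,0]<-106)&(Q[...,0]>-130)&(abs(Q[...,1])<22)&(Q[...,2]>4)&(Q[...,2]<60)
print(Q[m].round().astype(int).tolist()[:40])
E
```

```text
0.1614316032065472 [-153.1   -1.8   72.3]
5132
218 [(234, [-149, -15, 27]), (243, [-148, -9, 26]), (252, [-149, -2, 28]), (261, [-149, 5, 28]), (270, [-148, 12, 26])]
230 [(234, [-164, -11, 81]), (270, [-164, 8, 81])]
236 [(225, [-160, -17, 80]), (234, [-164, -11, 88]), (270, [-164, 8, 88]), (279, [-160, 14, 80])]
242 [(225, [-160, -16, 87]), (234, [-165, -10, 96]), (270, [-164, 8, 94]), (279, [-164, 12, 95])]
248 [(225, [-165, -14, 101]), (234, [-164, -10, 100]), (270, [-164, 7, 101]), (279, [-164, 12, 100])]
254 [(225, [-164, -14, 106]), (234, [-164, -10, 106]), (270, [-164, 7, 105]), (279, [-165, 11, 107])]
260 [(225, [-165, -13, 113]), (234, [-164, -9, 110]), (270, [-163, 7, 109]), (279, [-166, 10, 113])]
266 [(225, [-166, -13, 118]), (234, [-160, -10, 108]), (270, [-160, 7, 110]), (279, [-165, 10, 117])]
272 [(225, [-165, -12, 122]), (234, [-157, -10, 110]), (270, [-157, 7, 110]), (279, [-165, 10, 122])]
278 [(225, [-165, -12, 125]), (234, [-155, -10, 111]), (270, [-154, 7, 110]), (279, [-165, 9, 125])]
284 [(225, [-165, -11, 129]), (234, [-152, -10, 111]), (243, [-143, -6, 99]), (252, [-143, -2, 99]), (261, [-143, 3, 99]), (270, [-150, 7, 109]), (279, [-166, 9, 130])]
290 [(234, [-150, -10, 113]), (243, [-134, -6, 92]), (252, [-134, -2, 93]), (261, [-135, 3, 94]), (270, [-147, 7, 108])]
296 [(234, [-147, -10, 113]), (243, [-130, -7, 92]), (252, [-129, -2, 91]), (261, [-129, 3, 91]), (270, [-143, 7, 108])]
302 [(234, [-116, -13, 80]), (243, [-122, -7, 87]), (252, [-123, -2, 88]), (261, [-123, 3, 88]), (270, [-116, 9, 80])]
308 [(243, [-114, -7, 83]), (252, [-114, -2, 83]), (261, [-114, 4, 83])]
314 [(243, [-107, -7, 80])]
[[-127, -19, 59], [-129, -17, 55], [-130, -18, 48]]
```

>>> jog_arm(
  motion=[
    {"dx": -0.1, "dy": 0, "dz": 0, "turn": 0},
    {"dx": -0.1, "dy": 0, "dz": 0, "turn": 0},
    {"dx": -0.2, "dy": 0, "dz": 0, "turn": 0},
    {"dx": -0.2, "dy": 0, "dz": 0, "turn": 0},
    {"dx": -1.5, "dy": -0.05, "dz": 0, "turn": 0},
    {"dx": -2, "dy": -0.1, "dz": 0.4, "turn": 0},
    {"dx": -2, "dy": -0.1, "dz": 0.5, "turn": -0.12},
    {"dx": -2, "dy": -0.1, "dz": 0.5, "turn": -0.12},
    {"dx": -1.5, "dy": -0.1, "dz": 0.5, "turn": -0.12},
    {"dx": 0, "dy": 0, "dz": 0.5, "turn": -0.12},
    {"dx": 0, "dy": 0, "dz": 0.5, "turn": -0.12},
    {"dx": 0, "dy": 0, "dz": 0, "turn": -0.12},
  ],
  fingers=8.5,
)

```text
time: 6.28
tool_pos: [0.3756, -0.2046, 0.1014]
tcp_rot: [1.054, 2.958, -0.0]
wrist_force: [0.1, 0.2, 0.5]
width: 0.997
```

>>> jog_arm(
  motion=[
    {"dx": 0, "dy": 0, "dz": 0, "turn": -0.12},
    {"dx": 0, "dy": 0, "dz": 0, "turn": -0.12},
    {"dx": 0, "dy": 0, "dz": 0, "turn": -0.12},
    {"dx": 0, "dy": 0, "dz": 0, "turn": -0.12},
    {"dx": 0, "dy": 0, "dz": 0, "turn": -0.12},
    {"dx": 0, "dy": 0, "dz": 0, "turn": -0.12},
    {"dx": 0, "dy": 0, "dz": 0, "turn": -0.12},
    {"dx": 0, "dy": 0, "dz": 0, "turn": 0},
  ],
)

```text
time: 6.95
tool_pos: [0.3752, -0.2041, 0.1003]
tcp_rot: [-2.165, -2.276, -0.0]
wrist_force: [-0.6, -0.4, -0.1]
width: 0.993
```

```bash
python3 - <<'E'
from h import *
s=bot.read_state(); print(s['width'],s['q'],(rk(s['tool_pos'])*1000).round(1))
r=s['tcp_rot']; a=cv2.Rodrigues(np.array(r))[0]; print('tool x angle in rack deg',np.degrees(np.arctan2(a[1,0],a[0,0])-yaw))
p2,d2,i2=cam('scene')
Q=rk(pts(d2,i2))*1000
m=(Q[...,0]<-106)&(Q[...,0]>-200)&(abs(Q[...,1])<25)&(Q[...,2]>6)&(Q[...,2]<130)
print(Q[m].round().astype(int).tolist()[:90])
u=proj(i2,wd((-.13,0,.09)));a,b=int(u[1]),int(u[0])
save('f.png',cv2.resize(p2[a-50:a+50,b-60:b+60],(720,600),interpolation=cv2.INTER_CUBIC))
E
```

```text
0.9932472834190608 [-5.56635242e-01 -8.72454872e-02  2.24308696e+00  2.76887690e-04
  9.86427132e-01 -6.06769676e-01] [-251.3   -0.4  100.3]
tool x angle in rack deg 90.14217849794153
[[-197, -8, 125], [-144, 7, 99], [-198, -8, 122], [-145, 0, 99], [-142, -1, 98], [-135, 2, 94], [-130, 3, 92], [-126, 3, 90], [-145, -5, 97], [-144, -9, 99], [-142, -11, 99], [-134, -7, 94], [-128, -5, 91], [-123, -4, 89], [-117, -2, 85], [-112, -2, 83], [-107, -6, 84], [-145, -15, 98], [-141, -15, 97], [-135, -13, 93], [-132, -14, 93], [-125, -12, 89], [-117, -7, 84], [-115, -10, 85], [-107, -6, 79], [-122, 12, 73], [-120, -10, 83], [-116, -11, 81], [-114, -14, 83], [-108, -12, 79], [-124, 10, 71], [-118, -13, 79], [-117, -17, 81], [-109, -13, 76], [-125, 14, 65], [-121, 13, 64], [-113, -18, 76], [-127, 11, 64], [-119, -20, 75], [-128, 15, 59], [-127, 11, 60], [-119, -20, 72], [-127, 16, 53], [-123, -19, 69], [-132, 15, 52], [-131, 11, 54], [-127, -24, 69], [-131, 16, 47], [-127, -19, 63], [-134, 13, 46], [-131, -24, 63], [-139, 12, 44], [-131, -19, 57], [-141, 10, 43], [-134, -23, 56], [-139, 17, 34], [-134, -18, 50], [-143, 12, 34], [-135, -19, 47], [-149, 10, 34], [-134, -13, 39], [-149, 10, 30], [-138, -18, 40], [-150, 8, 28], [-149, 4, 29], [-141, -17, 37], [-144, -25, 42], [-152, 0, 28], [-146, 3, 25], [-146, -2, 27], [-141, -17, 33], [-151, -8, 28], [-148, -10, 28], [-145, -17, 31], [-143, -19, 31], [-149, -11, 25], [-146, -12, 25], [-150, -22, 31], [-146, -18, 24]]
```

>>> jog_arm(
  motion=[
    {"dx": 1, "dy": 0.05, "dz": -0.5, "turn": 0},
    {"dx": 1, "dy": 0.05, "dz": -0.5, "turn": 0},
    {"dx": 1, "dy": 0.05, "dz": -0.5, "turn": 0},
    {"dx": 1, "dy": 0.05, "dz": -0.5, "turn": 0},
    {"dx": 0.7, "dy": 0.03, "dz": 0, "turn": 0},
    {"dx": 0.3, "dy": 0, "dz": 0, "turn": 0},
    {"dx": 0.3, "dy": 0, "dz": 0, "turn": 0},
    {"dx": 0.3, "dy": 0, "dz": 0, "turn": 0},
    {"dx": 0.3, "dy": 0, "dz": 0, "turn": 0},
    {"dx": 0.3, "dy": 0, "dz": 0, "turn": 0},
    {"dx": 0.3, "dy": 0, "dz": 0, "turn": 0},
    {"dx": 0, "dy": 0, "dz": 0, "turn": 0},
  ],
)

```text
time: 8.0
tool_pos: [0.4319, -0.2018, 0.0791]
tcp_rot: [-2.149, -2.271, 0.018]
wrist_force: [-26.3, -4.5, 13.9]
width: 0.991
```

```bash
cat > look.py <<'E'
from h import *
import sys
s=bot.read_state(); print(s['width'],s['wrist_force'].round(1),(rk(s['tool_pos'])*1000).round(1))
for n in sys.argv[1:]:
    p2,d2,i2=cam(n); Q=rk(pts(d2,i2))*1000; np.savez('last_'+n,p=p2,Q=Q)
    m=(Q[...,0]<-84)&(Q[...,0]>-185)&(abs(Q[...,1])<25)&(Q[...,2]>10)&(Q[...,2]<160)
    print(n,m.sum(),Q[m].round().astype(int).tolist()[::max(1,m.sum()//110)])
E
python3 look.py scene
```

```text
0.9914229302504813 [-26.3  -4.5  13.9] [-194.5   -0.8   79.1]
scene 320 [[-130, 10, 156], [-131, 8, 153], [-123, -11, 159], [-126, 9, 147], [-116, 11, 143], [-129, -14, 158], [-131, 8, 146], [-129, 1, 148], [-130, -10, 153], [-127, -16, 155], [-85, -18, 141], [-135, -1, 147], [-131, -6, 148], [-127, -12, 150], [-120, -13, 147], [-94, 1, 132], [-85, 1, 129], [-154, -14, 156], [-134, -1, 143], [-130, -5, 144], [-129, -14, 148], [-121, -14, 145], [-95, 0, 129], [-95, -10, 134], [-176, -11, 159], [-163, -6, 152], [-159, -16, 155], [-154, -19, 155], [-137, -9, 144], [-133, -14, 145], [-123, -12, 141], [-92, -7, 128], [-86, -15, 129], [-176, -10, 155], [-162, -8, 149], [-160, -16, 152], [-150, -14, 148], [-136, -7, 140], [-128, -9, 137], [-124, -14, 138], [-93, -13, 127], [-183, -15, 156], [-151, 0, 138], [-156, -17, 147], [-144, -12, 141], [-132, -8, 135], [-150, 1, 133], [-156, -17, 143], [-144, -12, 137], [-151, 9, 127], [-148, 3, 128], [-148, -8, 133], [-143, -11, 133], [-152, 8, 124], [-149, 2, 125], [-146, -5, 127], [-139, -7, 125], [-151, 4, 121], [-151, -6, 126], [-144, -8, 124], [
[... 913 characters left out ...]
50, -6, 92], [-121, 13, 72], [-134, -12, 89], [-127, -13, 87], [-115, -10, 81], [-108, -12, 79], [-99, -11, 75], [-87, -9, 70], [-84, -15, 72], [-119, -15, 81], [-107, -11, 74], [-100, -14, 73], [-91, -13, 69], [-123, 10, 66], [-103, -11, 69], [-89, -6, 61], [-86, -12, 63], [-121, -22, 78], [-88, 0, 54], [-89, -11, 60], [-126, 12, 59], [-91, -9, 56], [-89, -16, 58], [-122, -19, 69], [-131, 11, 53], [-134, 12, 50], [-130, -23, 66], [-136, 11, 48], [-140, 11, 45], [-127, -20, 55], [-132, -20, 54], [-132, -21, 51], [-133, -18, 45], [-136, -21, 44], [-140, -21, 42], [-149, 10, 26], [-140, -20, 38], [-148, 1, 26], [-142, -18, 34], [-147, -3, 24], [-143, -19, 31], [-146, -13, 25], [-140, -15, 23]]
```

>>> jog_arm(
  motion=[
    {"dx": -0.4, "dy": 0, "dz": 0, "turn": 0},
    {"dx": 0, "dy": 0, "dz": 0.3, "turn": 0},
    {"dx": 0, "dy": 0, "dz": 0.3, "turn": 0},
    {"dx": 0.1, "dy": 0, "dz": 0.3, "turn": 0},
    {"dx": 0.1, "dy": 0, "dz": 0.3, "turn": 0},
    {"dx": 0.2, "dy": 0, "dz": 0.3, "turn": 0},
    {"dx": 0.2, "dy": 0, "dz": 0.3, "turn": 0},
    {"dx": 0.2, "dy": 0, "dz": 0.3, "turn": 0},
    {"dx": 0.2, "dy": 0, "dz": 0.1, "turn": 0},
    {"dx": 0.2, "dy": 0, "dz": 0, "turn": 0},
    {"dx": 0, "dy": 0, "dz": 0, "turn": 0},
  ],
)

```text
time: 8.97
tool_pos: [0.4497, -0.2023, 0.1029]
tcp_rot: [2.161, 2.279, 0.001]
wrist_force: [-0.3, -0.6, 0.5]
width: 0.993
```

```bash
python3 look.py scene | cut -c1-1900
```

```text
0.9929775139549173 [-0.3 -0.6  0.5] [-176.8   -2.2  102.9]
scene 234 [[-132, 7, 154], [-133, -4, 159], [-135, 4, 152], [-130, -1, 153], [-131, -16, 160], [-133, 7, 147], [-132, -3, 151], [-131, -11, 154], [-122, -10, 151], [-137, 1, 147], [-130, 0, 145], [-131, -11, 151], [-120, -9, 146], [-96, -1, 134], [-84, 2, 128], [-134, 0, 143], [-135, -11, 148], [-126, -11, 145], [-93, 7, 125], [-95, -5, 131], [-92, -11, 133], [-135, -1, 140], [-132, -8, 142], [-126, -11, 141], [-96, -6, 128], [-93, -13, 131], [-134, 5, 133], [-133, -4, 137], [-130, -10, 138], [-91, -6, 123], [-87, -11, 124], [-133, 0, 132], [-134, -10, 137], [-128, -13, 135], [-134, 0, 128], [-136, -13, 135], [-131, -16, 134], [-134, -1, 125], [-137, -14, 132], [-125, -10, 126], [-134, 0, 121], [-134, -11, 126], [-126, -11, 123], [-135, -7, 121], [-130, -11, 121], [-133, 5, 111], [-84, 11, 90], [-133, 5, 107], [-132, -4, 111], [-89, 1, 93], [-86, -6, 95], [-130, 3, 103], [-136, -13, 113], [-89, 0, 89], [-90, -11, 95], [-125, 4, 97], [-123, -4, 100], [-86, 3, 83], [-89, -10, 90], [-85, -15, 91], [-130, -17, 105], [-96, 7, 81],
[... 159 characters left out ...]
-1, 82], [-113, -12, 88], [-88, 6, 71], [-101, -18, 87], [-89, -15, 81], [-115, -4, 82], [-113, -12, 85], [-104, -13, 82], [-94, -11, 77], [-87, -13, 75], [-107, 4, 71], [-115, -15, 83], [-104, -12, 77], [-96, -13, 75], [-86, -12, 71], [-128, 10, 72], [-103, -12, 73], [-93, -11, 69], [-86, -13, 67], [-118, -19, 79], [-102, -15, 70], [-90, -12, 64], [-135, 11, 67], [-89, 3, 53], [-86, -3, 55], [-87, -14, 60], [-127, -19, 74], [-88, -5, 53], [-142, 13, 61], [-129, -21, 72], [-147, 13, 59], [-148, 11, 56], [-153, 11, 55], [-138, -23, 65], [-149, 15, 47], [-158, 14, 47], [-144, -19, 58], [-148, -19, 56], [-162, 4, 46], [-152, -24, 56], [-163, -1, 45], [-153, -21, 51], [-164, -14, 48], [-164, -14
```

>>> jog_arm(
  motion=[
    {"dx": -1.5, "dy": -0.07, "dz": 0.3, "turn": 0},
    {"dx": -2, "dy": -0.1, "dz": 0, "turn": 0},
    {"dx": -2, "dy": -0.1, "dz": 0, "turn": 0},
    {"dx": -1.5, "dy": 0, "dz": 0, "turn": 0.12},
    {"dx": -0.5, "dy": 0, "dz": 0, "turn": 0.12},
    {"dx": 0, "dy": 0, "dz": 0, "turn": 0.12},
    {"dx": 0, "dy": 0, "dz": 0, "turn": 0.12},
    {"dx": 0, "dy": 0, "dz": 0, "turn": 0.12},
    {"dx": 0, "dy": 0, "dz": 0, "turn": 0.12},
    {"dx": 0, "dy": 0, "dz": 0, "turn": 0.12},
    {"dx": 0, "dy": 0, "dz": 0, "turn": 0.12},
    {"dx": 0, "dy": 0, "dz": 0, "turn": 0.12},
  ],
)

```text
time: 10.02
tool_pos: [0.3735, -0.2047, 0.1053]
tcp_rot: [-0.673, -3.068, -0.0]
wrist_force: [0.2, -0.5, 0.4]
width: 0.999
```

>>> jog_arm(
  motion=[
    {"dx": 0, "dy": 0, "dz": 0, "turn": 0.12},
    {"dx": 0, "dy": 0, "dz": 0, "turn": 0.12},
    {"dx": 0, "dy": 0, "dz": 0, "turn": 0.12},
    {"dx": 0, "dy": 0, "dz": 0, "turn": 0.128},
  ],
)

```text
refused, turn out of range in row 4
```

>>> jog_arm(
  motion=[
    {"dx": 0, "dy": 0, "dz": 0, "turn": 0.12},
    {"dx": 0, "dy": 0, "dz": 0, "turn": 0.12},
    {"dx": 0, "dy": 0, "dz": 0, "turn": 0.12},
    {"dx": 0, "dy": 0, "dz": 0, "turn": 0.124},
    {"dx": 0, "dy": 0, "dz": 0, "turn": 0},
    {"dx": 0, "dy": 0, "dz": 0, "turn": 0},
  ],
)

```text
time: 10.52
tool_pos: [0.3735, -0.2048, 0.1053]
tcp_rot: [0.067, -3.141, -0.0]
wrist_force: [-0.4, 0.8, -0.2]
width: 0.997
```

```bash
python3 - <<'E'
from h import *
s=bot.read_state(); print(s['width'],(rk(s['tool_pos'])*1000).round(1))
a=cv2.Rodrigues(np.array(s['tcp_rot']))[0]; print(np.degrees(np.arctan2(a[1,0],a[0,0])-yaw))
for n in('scene','wrist'):
    p,d,i=cam(n); Q=rk(pts(d,i))*1000
    m=(Q[...,0]<-108)&(Q[...,0]>-175)&(abs(Q[...,1])<22)&(Q[...,2]>30)&(Q[...,2]<125)
    if n=='wrist': m&=(abs(Q[...,1]+1)<9)
    Y=Q[m]; Y=Y[np.argsort(Y[:,0])]; print(n,len(Y),Y.round().astype(int).tolist()[::max(1,len(Y)//45)])
    b=Y[(Y[:,0]<-158)]; print('bar',len(b),np.median(b,0) if len(b) else '', b[:,1].min(),b[:,1].max())
E
```

```text
0.9974609917836926 [-253.    -1.   105.3]
-180.2727213535101
scene 73 [[-164, -9, 46], [-163, -17, 46], [-163, -12, 43], [-162, 9, 51], [-162, 4, 42], [-162, -10, 46], [-162, 10, 43], [-161, 0, 44], [-161, -20, 47], [-160, 7, 44], [-160, -18, 41], [-159, 13, 45], [-157, -19, 48], [-156, 12, 47], [-154, -21, 55], [-153, -15, 48], [-152, 12, 54], [-152, 17, 47], [-152, 12, 50], [-150, -17, 48], [-149, 10, 57], [-149, -20, 53], [-148, -19, 56], [-145, -20, 59], [-144, 12, 62], [-142, 19, 54], [-141, 15, 55], [-141, -20, 61], [-139, 12, 60], [-139, 12, 64], [-138, -16, 111], [-137, -15, 114], [-136, -19, 66], [-135, 12, 67], [-135, -14, 60], [-135, 3, 112], [-135, -18, 62], [-134, 4, 108], [-134, -1, 106], [-133, -5, 108], [-133, -5, 111], [-132, -20, 69], [-132, 1, 108], [-132, 10, 70], [-132, -14, 104], [-130, 13, 71], [-127, -8, 103], [-127, -19, 74], [-126, 3, 98], [-126, -18, 70], [-125, -11, 100], [-125, 14, 73], [-125, 14, 69], [-124, 10, 78], [-123, -19, 77], [-122, -19, 72], [-121, -12, 95], [-120, -6, 92], [-119, 11, 84], [-119, 11, 80], [-118, -13, 91], [-118, -18, 78], [-116,
[... 903 characters left out ...]
, 45], [-163, 0, 44], [-163, -5, 45], [-163, -10, 45], [-163, 1, 45], [-163, -7, 45], [-162, 4, 45], [-162, -8, 45], [-162, -5, 43], [-162, 7, 45], [-162, 0, 45], [-162, -2, 45], [-162, 0, 45], [-162, -9, 43], [-162, 2, 45], [-162, 3, 46], [-162, 6, 44], [-162, 7, 46], [-162, -1, 44], [-162, 0, 46], [-162, -2, 46], [-162, -9, 44], [-162, 8, 46], [-162, -5, 45], [-162, -1, 45], [-162, 8, 44], [-162, -6, 45], [-162, 2, 45], [-162, -8, 45], [-162, -9, 45], [-161, -7, 45], [-161, -10, 45], [-161, 3, 44], [-161, -3, 45], [-161, -4, 45], [-161, 4, 45], [-161, 0, 44], [-161, 5, 44], [-161, 1, 44], [-160, 6, 43]]
bar 80 [-162.75214061   -0.94097116   44.72587042] -9.586326414628033 7.718551283289644
```

>>> jog_arm(
  motion=[
    {"dx": 0, "dy": 0, "dz": -1.55, "turn": 0},
    {"dx": 0, "dy": 0, "dz": -1.55, "turn": 0},
    {"dx": 0, "dy": 0, "dz": -1.55, "turn": 0},
    {"dx": 0, "dy": 0, "dz": -1.55, "turn": 0},
    {"dx": 0, "dy": 0, "dz": -1.55, "turn": 0},
    {"dx": 1.5, "dy": 0.07, "dz": 0, "turn": 0},
    {"dx": 1.5, "dy": 0.07, "dz": 0, "turn": 0},
    {"dx": 1.5, "dy": 0.07, "dz": 0, "turn": 0},
    {"dx": 1.5, "dy": 0.07, "dz": 0, "turn": 0},
    {"dx": 1.5, "dy": 0.07, "dz": 0, "turn": 0},
    {"dx": 1.4, "dy": 0.07, "dz": 0, "turn": 0},
    {"dx": 0, "dy": 0, "dz": 0, "turn": 0},
  ],
)

```text
time: 11.62
tool_pos: [0.4655, -0.2011, 0.0285]
tcp_rot: [-0.071, 3.138, -0.002]
wrist_force: [1.0, 0.3, 1.1]
width: 0.994
```

>>> jog_arm(
  motion=[
    {"dx": 0, "dy": 0, "dz": 0, "turn": 0},
    {"dx": 0, "dy": 0, "dz": 0, "turn": 0},
    {"dx": 0, "dy": 0, "dz": 0, "turn": 0},
    {"dx": 0, "dy": 0, "dz": 0, "turn": 0},
    {"dx": 0, "dy": 0, "dz": 0, "turn": 0},
    {"dx": 0, "dy": 0, "dz": 0, "turn": 0},
    {"dx": 0, "dy": 0, "dz": 0, "turn": 0},
    {"dx": 0, "dy": 0, "dz": 0, "turn": 0},
  ],
  fingers=2.5,
  grip_force=20,
)

```text
time: 12.28
tool_pos: [0.4619, -0.201, 0.0278]
tcp_rot: [0.073, -3.14, 0.001]
wrist_force: [-3.9, -3.9, -0.7]
width: 0.397
```

```bash
python3 - <<'E'
from h import *
s=bot.read_state(); print(s['width'],s['wrist_force'],(rk(s['tool_pos'])*1000).round(1))
p,d,i=cam('wrist'); Q=rk(pts(d,i))*1000
m=(Q[...,0]<-145)&(Q[...,0]>-178)&(abs(Q[...,1])<14)&(Q[...,2]>30)&(Q[...,2]<60)
Y=Q[m]; print(len(Y),np.percentile(Y,[5,50,95],axis=0).round(1))
save('g.png',p)
E
```

```text
0.396826673272819 [-3.92129001 -3.86938723 -0.73179798] [-164.6   -1.5   27.8]
491 [[-163.6  -12.    43. ]
 [-161.8    5.2   44.5]
 [-147.7   13.7   55.5]]
```

View pics/g.png

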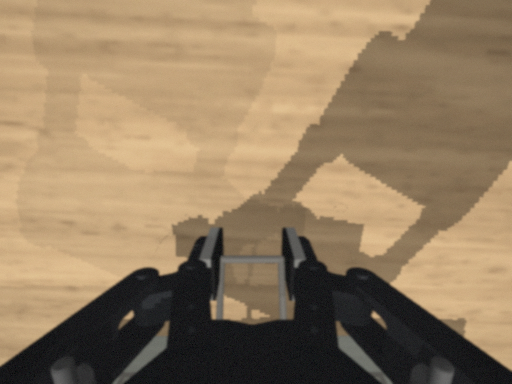

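>>> jog_arm(
  motion=[
    {"dx": -0.31, "dy": -0.01, "dz": 0.57, "turn": 0},
    {"dx": -0.31, "dy": -0.01, "dz": 0.57, "turn": 0},
    {"dx": -0.31, "dy": -0.02, "dz": 0.57, "turn": 0},
    {"dx": -0.15, "dy": -0.01, "dz": 0.7, "turn": 0},
    {"dx": -0.12, "dy": 0, "dz": 0.7, "turn": 0},
    {"dx": -0.1, "dy": -0.01, "dz": 0.7, "turn": 0},
  ],
)

```text
time: 12.83
tool_pos: [0.4494, -0.2016, 0.0663]
tcp_rot: [0.072, -3.141, 0.001]
wrist_force: [1.7, -4.2, -1.2]
width: 0.398
```

```bash
python3 - <<'E'
from h import *
s=bot.read_state(); print(s['width'],s['wrist_force'],(rk(s['tool_pos'])*1000).round(1))
p,d,i=cam('wrist'); Q=rk(pts(d,i))*1000
T=rk(s['tool_pos'])*1000
m=(abs(Q[...,0]-T[0])<14)&(abs(Q[...,1])<12)&(abs(Q[...,2]-T[2]-16)<16)
Y=Q[m]; print(len(Y),np.percentile(Y,[5,50,95],axis=0).round(1))
E
```

```text
0.3975684116387181 [ 1.67116649 -4.15617661 -1.18296304] [-177.1   -1.5   66.3]
311 [[-177.4  -10.9   81.4]
 [-176.4   -0.2   82.8]
 [-174.5   10.5   84. ]]
```

>>> jog_arm(
  motion=[
    {"dx": 1.35, "dy": 0.06, "dz": 3.85, "turn": 0},
    {"dx": 0.5, "dy": 0.03, "dz": 4.1, "turn": 0},
    {"dx": 0, "dy": 0, "dz": 2, "turn": 0},
    {"dx": 0, "dy": 0, "dz": 0, "turn": 0},
    {"dx": 0, "dy": 0, "dz": 0, "turn": 0},
    {"dx": 0, "dy": 0, "dz": 0, "turn": 0},
  ],
)

```text
time: 13.38
tool_pos: [0.4677, -0.1995, 0.1649]
tcp_rot: [0.073, -3.14, -0.002]
wrist_force: [-0.8, 0.6, 0.7]
width: 0.29
```

```bash
python3 look.py scene
```

```text
0.2895572370545803 [-0.8  0.6  0.7] [-158.7   -0.3  164.9]
scene 151 [[-85, 12, 140], [-84, 3, 143], [-87, 5, 139], [-85, 2, 140], [-89, 12, 133], [-86, 1, 137], [-85, -3, 138], [-91, 9, 132], [-86, -9, 138], [-85, -13, 139], [-91, 15, 125], [-94, 6, 130], [-97, -2, 134], [-93, -3, 134], [-87, -20, 139], [-86, -24, 140], [-91, 15, 121], [-92, 8, 125], [-92, 3, 127], [-89, 1, 127], [-93, -7, 132], [-95, -14, 136], [-84, -8, 129], [-86, -19, 135], [-92, 13, 118], [-91, -1, 124], [-94, -9, 129], [-96, -16, 133], [-88, -12, 129], [-88, -22, 133], [-100, 9, 119], [-93, -8, 125], [-95, -15, 128], [-89, -13, 125], [-90, -19, 128], [-95, 14, 112], [-89, -18, 124], [-102, 12, 111], [-100, 9, 112], [-95, -20, 123], [-88, -17, 119], [-100, 14, 106], [-93, -18, 118], [-100, 14, 102], [-91, -16, 113], [-105, 13, 101], [-98, -19, 113], [-133, 5, 111], [-130, 4, 110], [-133, -4, 115], [-104, 14, 96], [-87, 7, 93], [-86, 3, 94], [-99, -21, 110], [-135, -2, 111], [-133, -5, 112], [-134, -11, 115], [-108, 14, 94], [-92, 2, 93], [-90, -1, 94], [-102, -19, 107], [-87, -7, 95], [-85, -10, 96], [-129, 0, 
[... 689 characters left out ...]
-113, -12, 89], [-94, 4, 73], [-109, -18, 90], [-97, -9, 81], [-95, -12, 82], [-89, -10, 79], [-84, -10, 77], [-107, 5, 74], [-113, -8, 83], [-114, -14, 86], [-111, -15, 85], [-109, -18, 86], [-99, -11, 79], [-96, -14, 79], [-88, -9, 74], [-84, -10, 73], [-103, 9, 67], [-107, -2, 74], [-116, -16, 84], [-111, -15, 82], [-112, -22, 85], [-102, -15, 78], [-94, -11, 73], [-87, -9, 70], [-87, -14, 72], [-108, -12, 75], [-108, -17, 78], [-102, -15, 74], [-97, -15, 73], [-91, -14, 70], [-87, -14, 68], [-100, -8, 66], [-98, -12, 67], [-91, -9, 63], [-89, -11, 64], [-87, -14, 64], [-89, 3, 53], [-89, -1, 55], [-94, -12, 62], [-87, -9, 58], [-87, -14, 60], [-91, -8, 55], [-87, -9, 54], [-90, -13, 53]]
```

```bash
python3 - <<'E'
from h import *
T=np.array([.2305,-.6338,.230])
a=np.arctan2(.341,.94); A=np.array([[np.cos(a),np.sin(a)],[-np.sin(a),np.cos(a)]])
for n in 'ts':
    X=np.load(n+'pts.npy').reshape(-1,3)-T
    X=np.c_[X[:,:2]@A.T,X[:,2]]*1000
    X=X[(np.hypot(X[:,0],X[:,1])<100)]
    for h in range(5,125,5):
        k=(X[:,2]>=h)&(X[:,2]<h+5); Y=X[k]
        if k.sum()<3: continue
        o=[]
        for s in(1,-1):
            q=np.sort(s*Y[:,1])[::-1][:4]; w=Y[s*Y[:,1]>q[0]-12]; o.append((q.round().astype(int).tolist(),w[:,0].min().round(),w[:,0].max().round()))
        print(n,h,k.sum(),o)
E
```

```text
s 10 5 [([44, 44, 43, 42], np.float64(-6.0), np.float64(8.0)), ([-42, -42, -43, -44], np.float64(-6.0), np.float64(8.0))]
s 15 23 [([53, 48, 48, 45], np.float64(-10.0), np.float64(12.0)), ([51, 50, 50, 49], np.float64(-12.0), np.float64(-5.0))]
s 20 33 [([55, 53, 47, 46], np.float64(-12.0), np.float64(6.0)), ([55, 55, 53, 53], np.float64(-13.0), np.float64(-3.0))]
s 25 38 [([55, 53, 52, 52], np.float64(-11.0), np.float64(-5.0)), ([57, 57, 57, 57], np.float64(-13.0), np.float64(3.0))]
s 30 36 [([56, 56, 55, 52], np.float64(-12.0), np.float64(-5.0)), ([57, 57, 56, 56], np.float64(-12.0), np.float64(5.0))]
s 35 41 [([56, 55, 54, 54], np.float64(-12.0), np.float64(-5.0)), ([56, 56, 56, 56], np.float64(-13.0), np.float64(7.0))]
s 40 41 [([56, 55, 55, 53], np.float64(-12.0), np.float64(-4.0)), ([58, 58, 57, 56], np.float64(-12.0), np.float64(7.0))]
s 45 34 [([55, 49, 49, 46], np.float64(-12.0), np.float64(10.0)), ([57, 57, 57, 56], np.float64(-14.0), np.float64(3.0))]
s 50 24 [([51, 47, 46, 45], np.float64(-13.0), np.float64(7.0)), ([57, 55, 55, 53], np.float64(-12.0), np.float64(-7.0))]
s
[... 1032 characters left out ...]
p.float64(-10.0)), ([72, 71, 71, 71], np.float64(-14.0), np.float64(10.0))]
s 100 144 [([68, 67, 67, 66], np.float64(-14.0), np.float64(-8.0)), ([70, 70, 70, 70], np.float64(-13.0), np.float64(11.0))]
s 105 167 [([67, 65, 63, 62], np.float64(-15.0), np.float64(-4.0)), ([70, 70, 69, 69], np.float64(-14.0), np.float64(10.0))]
s 110 145 [([67, 66, 65, 63], np.float64(-15.0), np.float64(9.0)), ([69, 69, 69, 69], np.float64(-16.0), np.float64(12.0))]
s 115 130 [([65, 65, 64, 64], np.float64(-14.0), np.float64(12.0)), ([69, 68, 67, 66], np.float64(-14.0), np.float64(13.0))]
s 120 16 [([-26, -28, -28, -29], np.float64(-12.0), np.float64(5.0)), ([38, 38, 38, 37], np.float64(-12.0), np.float64(5.0))]
```

>>> jog_arm(
  motion=[
    {"dx": -1.5, "dy": -0.07, "dz": 0, "turn": 0},
    {"dx": -2, "dy": -0.1, "dz": 0, "turn": 0},
    {"dx": -2, "dy": -0.1, "dz": 0, "turn": -0.12},
    {"dx": -2, "dy": -0.1, "dz": 0, "turn": -0.12},
    {"dx": -1, "dy": -0.1, "dz": -1, "turn": -0.12},
    {"dx": 0, "dy": 0, "dz": -1, "turn": -0.12},
    {"dx": 0, "dy": 0, "dz": -1, "turn": -0.12},
    {"dx": 0, "dy": 0, "dz": -1, "turn": -0.12},
    {"dx": 0, "dy": 0, "dz": -1, "turn": -0.12},
    {"dx": 0, "dy": 0, "dz": -1, "turn": -0.12},
    {"dx": 0, "dy": 0, "dz": 0, "turn": -0.12},
    {"dx": 0, "dy": 0, "dz": 0, "turn": -0.12},
  ],
  fingers=8.54,
)

```text
time: 14.43
tool_pos: [0.3808, -0.2034, 0.1025]
tcp_rot: [-1.718, -2.623, -0.0]
wrist_force: [0.5, -0.7, 0.8]
width: 1.0
```

>>> jog_arm(
  motion=[
    {"dx": 0, "dy": 0, "dz": 0, "turn": -0.12},
    {"dx": 0, "dy": 0, "dz": 0, "turn": -0.12},
    {"dx": 0, "dy": 0, "dz": 0, "turn": -0.122},
    {"dx": 0, "dy": 0, "dz": 0, "turn": 0},
    {"dx": 0, "dy": 0, "dz": 0, "turn": 0},
  ],
)

```text
time: 14.85
tool_pos: [0.382, -0.2042, 0.104]
tcp_rot: [-2.154, -2.283, 0.001]
wrist_force: [1.1, -0.7, -0.5]
width: 1.0
```

```bash
python3 - <<'E'
from h import *
s=bot.read_state(); print(s['time'],s['width'],(rk(s['tool_pos'])*1000).round(1))
a=cv2.Rodrigues(np.array(s['tcp_rot']))[0]; print(np.degrees(np.arctan2(a[1,0],a[0,0])-yaw))
p,d,i=cam('scene'); Q=rk(pts(d,i))*1000
u=proj(i,wd((-.11,0,.10)));A,b=int(u[1]),int(u[0])
save('k.png',cv2.resize(p[A-45:A+45,b-60:b+60],(800,600),interpolation=cv2.INTER_CUBIC))
m=(Q[...,0]<-108)&(Q[...,0]>-175)&(abs(Q[...,1])<22)&(Q[...,2]>78)&(Q[...,2]<125)
print(np.sort(Q[m][:,0]).round()[:5],Q[m][np.argsort(-Q[m][:,2])][:8].round())
T=rk(s['tool_pos'])*1000; D=Q-T
for h in range(10,80,5):
    k=(D[...,2]>=h)&(D[...,2]<h+5)&(abs(D[...,1])<25)&(abs(D[...,0])<90); Y=D[k]
    if k.sum(): print(h,k.sum(),np.sort(Y[:,0])[::-1][:3].round(),np.sort(Y[:,0])[:3].round())
E
```

```text
14.85 0.9995596884401213 [-244.5   -0.9  104. ]
90.61569714595461
[-136. -133. -133. -132. -132.] [[-136.    2.  113.]
 [-132.   -9.  113.]
 [-129.   -1.  112.]
 [-132.    2.  112.]
 [-130.  -12.  110.]
 [-133.  -10.  110.]
 [-131.   -2.  109.]
 [-133.  -15.  108.]]
10 3 [ 44.  43. -48.] [-48.  43.  44.]
15 13 [50. 48. 44.] [-53. -49. -49.]
20 18 [53. 47. 47.] [-53. -53. -52.]
25 19 [56. 53. 49.] [-56. -56. -55.]
30 20 [55. 54. 49.] [-58. -56. -56.]
35 17 [55. 54. 45.] [-59. -57. -56.]
40 19 [58. 56. 47.] [-57. -56. -56.]
45 22 [50. 48. 47.] [-57. -56. -56.]
50 16 [47. 46. 44.] [-59. -56. -54.]
55 22 [69. 66. 65.] [-71. -55. -54.]
60 30 [70. 68. 64.] [-75. -75. -73.]
65 61 [73. 69. 66.] [-74. -74. -73.]
70 46 [73. 72. 71.] [-75. -72. -72.]
75 58 [72. 67. 65.] [-73. -73. -72.]
```

View pics/k.png

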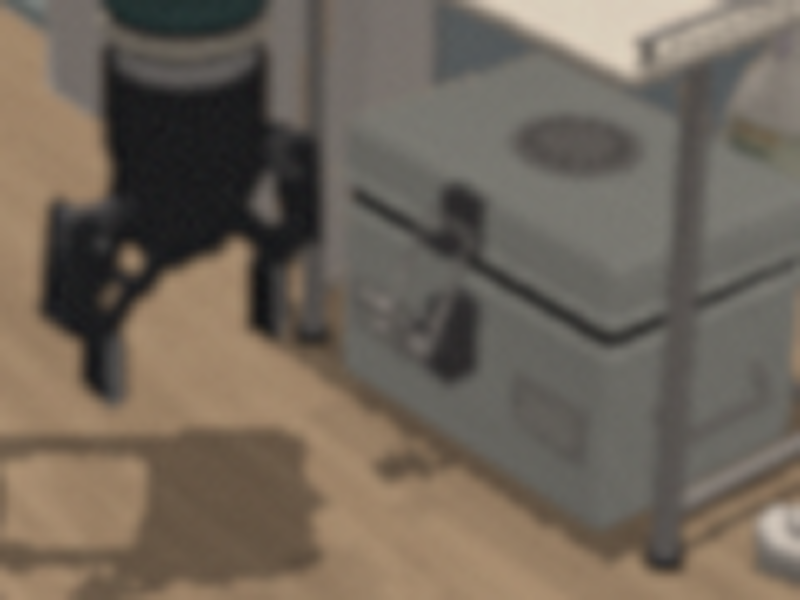

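>>> jog_arm(
  motion=[
    {"dx": 1.1, "dy": 0.04, "dz": 0, "turn": 0},
    {"dx": 1.1, "dy": 0.04, "dz": 0, "turn": 0},
    {"dx": 1.1, "dy": 0.04, "dz": 0, "turn": 0},
    {"dx": 1.0, "dy": 0.03, "dz": -0.8, "turn": 0},
    {"dx": 0, "dy": 0, "dz": -1, "turn": 0},
    {"dx": 0, "dy": 0, "dz": -1, "turn": 0},
    {"dx": 0, "dy": 0, "dz": -1, "turn": 0},
    {"dx": 0, "dy": 0, "dz": -0.6, "turn": 0},
    {"dx": 0, "dy": 0, "dz": -0.4, "turn": 0},
    {"dx": 0, "dy": 0, "dz": -0.4, "turn": 0},
    {"dx": 0, "dy": 0, "dz": 0, "turn": 0},
  ],
)

```text
time: 15.82
tool_pos: [0.4234, -0.2032, 0.0537]
tcp_rot: [-2.155, -2.279, 0.005]
wrist_force: [-12.9, 2.0, 12.2]
width: 1.002
```

```bash
cat > lev.py <<'E'
from h import *
s=bot.read_state(); T=rk(s['tool_pos'])*1000; print(s['time'],s['wrist_force'].round(1),T.round(1))
p,d,i=cam('scene'); Q=rk(pts(d,i))*1000
u=proj(i,wd((-.12,0,.09)));A,b=int(u[1]),int(u[0])
for v in range(A-22,A+36,3):
    r=[tuple(Q[v,w].round().astype(int).tolist()) for w in range(b-30,b+24,2) if -160<Q[v,w,0]<-84 and abs(Q[v,w,1])<24 and Q[v,w,2]<145]
    if r: print(v,r)
save('m.png',cv2.resize(p[A-45:A+45,b-60:b+60],(800,600),interpolation=cv2.INTER_CUBIC))
E
python3 lev.py
```

```text
15.8167 [-12.9   2.   12.2] [-203.2   -1.8   53.7]
219 [(-85, 6, 138)]
222 [(-94, 6, 130), (-93, -2, 133)]
225 [(-141, 12, 133), (-145, -4, 141), (-138, -15, 144), (-94, 15, 115), (-92, -11, 126), (-90, -19, 128)]
228 [(-137, 5, 123), (-144, -12, 133), (-140, -17, 134)]
231 [(-142, 0, 116), (-141, -9, 120), (-136, -13, 120), (-107, 10, 99), (-84, 6, 93), (-96, -17, 108)]
234 [(-157, 2, 110), (-153, -13, 115), (-136, -14, 109), (-107, -20, 101), (-90, -11, 91)]
237 [(-159, -1, 101), (-150, -11, 102), (-116, -1, 85), (-119, -14, 91), (-93, 4, 73), (-99, -12, 83), (-96, -18, 85)]
240 [(-159, -11, 94), (-151, -11, 91), (-107, -11, 74), (-99, -12, 72), (-88, -10, 67)]
243 [(-159, -12, 83), (-145, -6, 75), (-87, -9, 54)]
246 [(-158, 0, 66)]
252 [(-87, 20, 3)]
255 [(-112, 21, 1), (-103, 22, -3), (-101, 14, 0), (-95, 10, 0), (-92, 4, 2), (-85, 1, 0)]
258 [(-138, 22, -1), (-135, 15, 2), (-128, 14, 0), (-122, 10, -1), (-117, 5, 0), (-111, 2, -1), (-107, -3, -1), (-101, -7, -1), (-97, -12, 0), (-92, -17, 0)]
261 [(-155, 12, 0), (-150, 8, 0), (-147, 1, 3), (-138, 2, -2), (-135, -5, 0), (-131, -11, 2), (-124, -13, 0), (-122, -21, 4), (-110, -17, -4)]
264 [(-160, -4, -1), (-155, -9, -1), (-149, -11, -2), (-147, -20, 2), (-139, -21, -1)]
```

>>> jog_arm(
  motion=[
    {"dx": -0.5, "dy": -0.02, "dz": 0, "turn": 0},
    {"dx": -0.2, "dy": -0.01, "dz": -0.4, "turn": 0},
    {"dx": -0.2, "dy": -0.01, "dz": -0.4, "turn": 0},
    {"dx": -0.1, "dy": 0, "dz": -0.4, "turn": 0},
    {"dx": -0.1, "dy": 0, "dz": -0.4, "turn": 0},
    {"dx": -0.1, "dy": 0, "dz": -0.4, "turn": 0},
    {"dx": 0, "dy": 0, "dz": -0.4, "turn": 0},
    {"dx": 0, "dy": 0, "dz": -0.4, "turn": 0},
    {"dx": 0, "dy": 0, "dz": 0, "turn": 0},
  ],
)

```text
time: 16.62
tool_pos: [0.4038, -0.2021, 0.0217]
tcp_rot: [-2.148, -2.269, 0.014]
wrist_force: [-25.0, -3.3, 8.0]
width: 0.998
```

```bash
python3 lev.py
```

```text
16.6167 [-25.   -3.3   8. ] [-2.226e+02  2.000e-01  2.170e+01]
222 [(-93, 7, 129), (-84, -3, 131)]
225 [(-93, -4, 123), (-95, -15, 129), (-85, -14, 125)]
228 [(-158, -9, 137), (-95, 14, 104)]
231 [(-160, -12, 128), (-152, -13, 126), (-105, 12, 97), (-85, 5, 93), (-95, -16, 107)]
234 [(-152, -12, 114), (-88, 1, 85), (-88, -9, 89)]
237 [(-159, 9, 96), (-152, 7, 94), (-160, -12, 106), (-150, -10, 102), (-112, 13, 76), (-108, -2, 82), (-90, 8, 71), (-108, -21, 91), (-93, -15, 82)]
240 [(-159, -11, 94), (-153, -14, 93), (-131, 1, 78), (-129, -6, 80), (-124, -11, 81), (-119, -14, 80), (-116, -21, 83), (-104, -18, 76), (-88, -10, 67)]
243 [(-158, -11, 82), (-150, -11, 80), (-141, -11, 76), (-86, -8, 53)]
255 [(-113, 20, 2), (-106, 19, 0), (-104, 11, 3), (-95, 11, 0), (-90, 6, 0)]
258 [(-139, 22, 0), (-131, 20, -2), (-132, 8, 4), (-121, 11, -2), (-119, 3, 1), (-114, -1, 2), (-106, -2, -1), (-104, -11, 2), (-99, -15, 3), (-92, -17, 1), (-86, -20, 0)]
261 [(-160, 17, -1), (-153, 15, -3), (-150, 8, 0), (-145, 4, 0), (-137, 2, -2), (-136, -6, 1), (-128, -7, -1), (-123, -12, -1), (-120, -18, 1), (-110, -17, -4), (-106, -23, -2)]
264 [(-154, -8, -2), (-149, -12, -1), (-145, -17, -1), (-140, -21, -1)]
```

View pics/m.png

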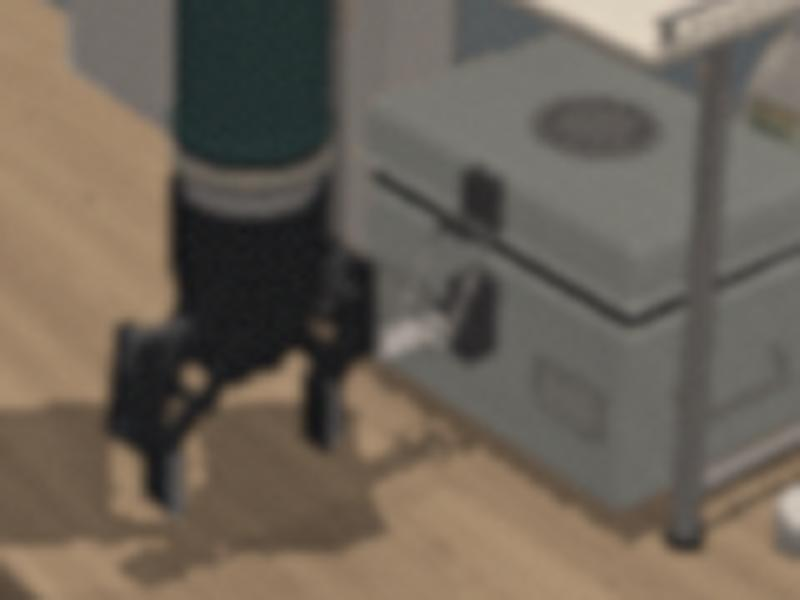

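>>> jog_arm(
  motion=[
    {"dx": -0.8, "dy": -0.04, "dz": 0, "turn": 0},
    {"dx": -0.7, "dy": -0.03, "dz": 0, "turn": 0},
    {"dx": 0, "dy": 0, "dz": 0.6, "turn": 0},
    {"dx": 0, "dy": 0, "dz": 0.6, "turn": 0},
    {"dx": 0.5, "dy": 0.02, "dz": 0, "turn": 0},
    {"dx": 0.5, "dy": 0.02, "dz": 0, "turn": 0},
    {"dx": 0.4, "dy": 0.02, "dz": 0, "turn": 0},
    {"dx": 0, "dy": 0, "dz": 0, "turn": 0},
  ],
)

```text
time: 17.33
tool_pos: [0.415, -0.2043, 0.0381]
tcp_rot: [2.157, 2.281, 0.001]
wrist_force: [1.2, 0.1, 0.2]
width: 1.004
```

```bash
python3 lev.py | head -13; python3 - <<'E'
from h import *
p,d,i=cam('top'); Q=rk(pts(d,i))*1000
m=(abs(Q[...,1])<26)&(Q[...,0]<-80)&(Q[...,0]>-96)&(Q[...,2]>112)&(Q[...,2]<165); print(m.sum(),Q[m].round().astype(int).tolist()[:60])
E
```

```text
17.3333 [1.2 0.1 0.2] [-211.5   -2.6   38.1]
222 [(-94, 6, 130), (-94, -3, 134), (-85, -3, 131)]
225 [(-142, -10, 143), (-96, -16, 129), (-85, -14, 125)]
228 [(-154, 5, 130), (-156, -7, 135), (-154, -15, 138), (-147, -16, 137), (-97, 12, 106), (-90, -20, 118)]
231 [(-150, 10, 114), (-145, 6, 115), (-152, -12, 125), (-145, -14, 124), (-104, 14, 96), (-99, -20, 110)]
234 [(-148, 3, 106), (-148, -7, 111), (-145, -14, 113), (-89, 0, 85), (-90, -11, 91)]
237 [(-155, -7, 102), (-147, -7, 99), (-147, -16, 103), (-112, 14, 76), (-107, 0, 81), (-93, 5, 73), (-88, -9, 78)]
240 [(-147, -7, 87), (-139, -8, 85), (-130, -7, 81), (-123, -9, 80), (-119, -15, 81), (-114, -19, 81), (-97, -10, 70), (-90, -12, 68)]
243 [(-159, -12, 83), (-89, -12, 56)]
246 [(-159, -12, 72)]
249 [(-156, -9, 58)]
252 [(-86, 20, 3)]
255 [(-120, 23, 3), (-113, 21, 2), (-106, 19, 0), (-100, 14, 0), (-99, 6, 3), (-89, 7, -1)]
0 []
```

>>> jog_arm(
  motion=[
    {"dx": -0.1, "dy": 0, "dz": -0.5, "turn": 0},
    {"dx": 0, "dy": 0, "dz": -0.5, "turn": 0},
    {"dx": 0, "dy": 0, "dz": -0.5, "turn": 0},
    {"dx": 0, "dy": 0, "dz": -0.5, "turn": 0},
    {"dx": 0, "dy": 0, "dz": 0, "turn": 0},
  ],
)

```text
time: 17.85
tool_pos: [0.4114, -0.2041, 0.0167]
tcp_rot: [-2.159, -2.28, 0.001]
wrist_force: [-3.0, -1.7, 4.1]
width: 1.003
```

```bash
python3 lev.py | head -13; python3 - <<'E'
from h import *
p,d,i=cam('wrist'); save('n.png',p)
E
```

```text
17.85 [-3.  -1.7  4.1] [-215.2   -2.2   16.7]
222 [(-95, 5, 131), (-84, -3, 130)]
225 [(-92, -3, 122), (-92, -12, 126), (-84, -13, 124)]
228 [(-159, 0, 133), (-156, -6, 135), (-96, 13, 105), (-89, -18, 117)]
231 [(-156, -7, 124), (-154, -15, 128), (-85, 4, 94)]
234 [(-154, -15, 117), (-145, -15, 113), (-91, -2, 87), (-99, -21, 99), (-84, -15, 90)]
237 [(-153, 7, 95), (-154, -5, 101), (-153, -14, 104), (-145, -15, 102), (-113, 12, 77), (-108, -1, 81), (-93, 5, 73), (-104, -17, 87), (-93, -14, 82), (-86, -17, 81)]
240 [(-156, 2, 87), (-150, 0, 85), (-155, -16, 95), (-143, -13, 89), (-124, 0, 75), (-118, -3, 75), (-115, -10, 77), (-110, -15, 77), (-97, -10, 70), (-93, -15, 71), (-85, -16, 68)]
243 [(-156, -8, 80), (-152, -13, 81), (-145, -15, 79), (-136, -15, 76), (-87, -9, 54)]
252 [(-84, 23, 1)]
255 [(-119, 24, 3), (-112, 22, 1), (-107, 18, 1), (-101, 14, 0), (-94, 11, -1), (-88, 8, -2), (-87, -1, 2)]
258 [(-140, 20, 1), (-134, 16, 1), (-130, 11, 2), (-125, 7, 2), (-117, 5, 0), (-114, -2, 2), (-104, 0, -3), (-103, -9, 1), (-96, -11, -1), (-91, -16, -1)]
261 [(-157, 21, -4), (-157, 10, 2), (-151, 7, 1), (-144, 5, -1), (-140, -1, 1), (-135, -6, 1), (-130, -10, 1), (-122, -11, -2), (-117, -16, -2), (-113, -20, -1)]
```

View pics/m.png

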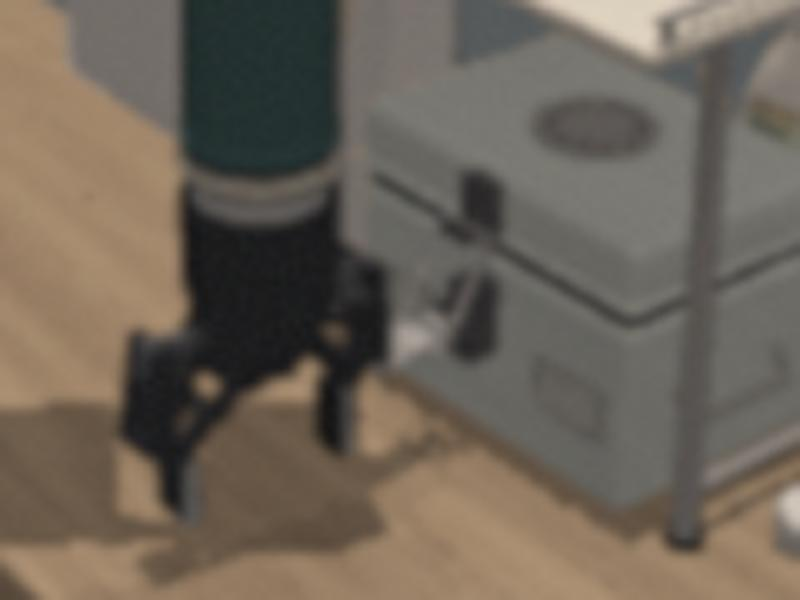

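>>> jog_arm(
  motion=[
    {"dx": 0.17, "dy": 0.01, "dz": -0.4, "turn": 0},
    {"dx": 0.17, "dy": 0.01, "dz": -0.4, "turn": 0},
    {"dx": 0.17, "dy": 0.01, "dz": -0.4, "turn": 0},
    {"dx": 0.23, "dy": 0.01, "dz": -0.22, "turn": 0},
    {"dx": 0.23, "dy": 0.01, "dz": -0.22, "turn": 0},
    {"dx": 0.23, "dy": 0.01, "dz": -0.22, "turn": 0},
    {"dx": 0, "dy": 0, "dz": 0, "turn": 0},
  ],
)

```text
time: 18.53
tool_pos: [0.4218, -0.2024, -0.0025]
tcp_rot: [-2.156, -2.278, 0.003]
wrist_force: [-3.1, -0.4, 1.1]
width: 0.999
```

```bash
python3 lev.py | head -11
```

```text
18.5333 [-3.1 -0.4  1.1] [-204.7   -1.    -2.5]
225 [(-94, 6, 119), (-92, -2, 122), (-90, -10, 124), (-85, -14, 125)]
228 [(-95, 14, 105), (-91, -21, 118)]
231 [(-149, 2, 118), (-141, 1, 115), (-88, 2, 96)]
234 [(-154, -5, 112), (-148, -7, 110), (-144, -14, 112), (-133, -10, 106), (-106, 11, 86), (-90, -2, 87), (-101, -23, 101)]
237 [(-151, -2, 98), (-146, -6, 98), (-144, -13, 101), (-138, -16, 100), (-107, -1, 81), (-90, 8, 70), (-99, -11, 83), (-89, -11, 79)]
240 [(-144, 7, 80), (-146, -6, 87), (-142, -12, 88), (-135, -13, 86), (-112, 3, 70), (-111, -5, 73), (-108, -12, 75), (-106, -20, 78), (-92, -14, 70)]
243 [(-142, 9, 67), (-136, 5, 66), (-145, -15, 79), (-136, -14, 75), (-121, -7, 66), (-117, -13, 67), (-111, -15, 66), (-87, -9, 54)]
246 [(-147, -7, 65), (-144, -14, 67), (-134, -13, 63), (-129, -16, 62)]
249 [(-139, -9, 51)]
252 [(-156, -8, 46)]
```

>>> jog_arm(
  motion=[
    {"dx": 0.28, "dy": 0.01, "dz": -0.12, "turn": 0},
    {"dx": 0.28, "dy": 0.01, "dz": -0.12, "turn": 0},
    {"dx": 0.28, "dy": 0.02, "dz": -0.1, "turn": 0},
    {"dx": 0.3, "dy": 0.01, "dz": -0.05, "turn": 0},
    {"dx": 0.3, "dy": 0.01, "dz": 0, "turn": 0},
    {"dx": 0, "dy": 0, "dz": 0, "turn": 0},
  ],
)

```text
time: 19.08
tool_pos: [0.4396, -0.203, -0.0049]
tcp_rot: [2.159, 2.281, 0.001]
wrist_force: [-0.0, 0.4, 0.1]
width: 1.002
```

```bash
python3 lev.py | head -13
```

```text
19.0833 [-0.   0.4  0.1] [-186.9   -2.4   -4.9]
219 [(-85, -3, 142)]
225 [(-88, 12, 114), (-95, -5, 124), (-93, -12, 127), (-85, -14, 125)]
228 [(-84, -13, 113)]
231 [(-128, 6, 108), (-129, -5, 114), (-121, -6, 111), (-97, 11, 95), (-89, 1, 97), (-86, -16, 103)]
234 [(-139, -7, 107), (-130, -6, 103), (-127, -14, 106), (-120, -15, 104), (-88, 1, 85), (-87, -8, 88)]
237 [(-155, -16, 106), (-137, -5, 94), (-134, -11, 96), (-125, -11, 93), (-117, -12, 90), (-94, 4, 74), (-97, -9, 81), (-96, -18, 85)]
240 [(-125, 8, 72), (-126, -3, 77), (-125, -12, 82), (-121, -17, 83), (-106, -10, 74), (-100, -14, 73), (-96, -18, 73)]
243 [(-159, -21, 88), (-123, 10, 59), (-124, -1, 65), (-127, -14, 72), (-117, -13, 67), (-106, -10, 62), (-101, -14, 62), (-91, -14, 58)]
246 [(-154, -16, 72), (-149, -20, 72), (-130, -7, 58), (-122, -9, 56), (-121, -18, 60), (-104, -9, 49)]
249 [(-141, 9, 43), (-141, -1, 48), (-146, -16, 57), (-137, -16, 54), (-109, -4, 37), (-103, -8, 36)]
252 [(-145, 5, 35), (-142, -2, 37), (-141, -11, 41), (-128, -6, 33), (-85, 22, 2)]
255 [(-148, 1, 27), (-142, -3, 26), (-144, -16, 33), (-129, -8, 23), (-99, 16, -2), (-95, 10, 0), (-92, 4, 2), (-86, 0, 1)]
```

View pics/m.png

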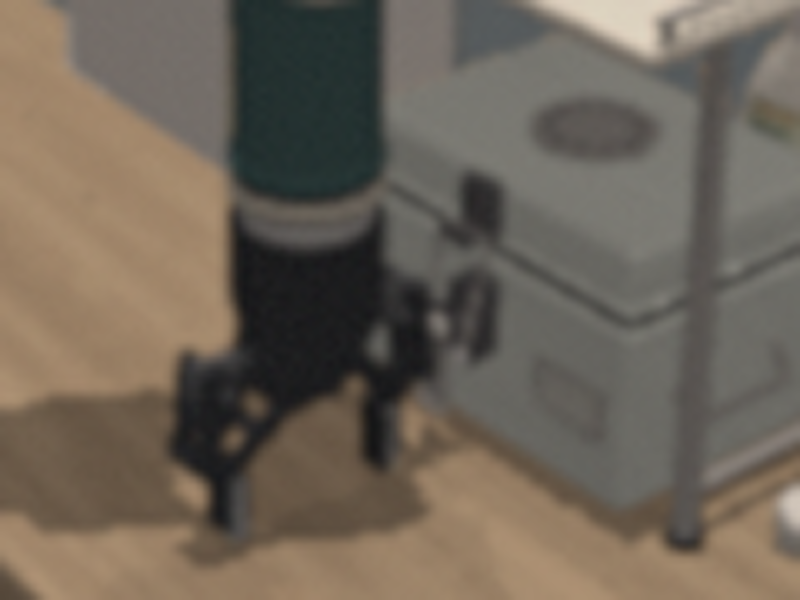

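>>> jog_arm(
  motion=[
    {"dx": -1.5, "dy": -0.07, "dz": 0.1, "turn": 0},
    {"dx": -1.5, "dy": -0.07, "dz": 0.3, "turn": 0},
    {"dx": -2, "dy": -0.1, "dz": 1, "turn": 0},
    {"dx": -1, "dy": 0, "dz": 2, "turn": 0},
    {"dx": 0, "dy": 0, "dz": 2, "turn": 0},
    {"dx": 0, "dy": 0, "dz": 2, "turn": 0},
    {"dx": 0, "dy": 0, "dz": 2, "turn": 0},
    {"dx": 0, "dy": -2, "dz": 2, "turn": 0},
    {"dx": 0, "dy": -2.5, "dz": 1, "turn": 0},
    {"dx": 0, "dy": -2.5, "dz": 0, "turn": 0},
    {"dx": 0, "dy": -2.5, "dz": 0, "turn": 0},
    {"dx": 0, "dy": 0, "dz": 0, "turn": 0},
  ],
)

```text
time: 20.13
tool_pos: [0.3803, -0.3049, 0.121]
tcp_rot: [2.157, 2.275, -0.001]
wrist_force: [-0.7, 0.2, 0.1]
width: 1.003
```

```bash
python3 - <<'E'
from h import *
s=bot.read_state(); print(s['time'],s['wrist_force'].round(1),(rk(s['tool_pos'])*1000).round(1))
ims=[]
for n in('top','scene'):
    p,d,i=cam(n); Q=rk(pts(d,i))*1000
    u=proj(i,wd((-.1,0,.09)));A,b=int(u[1]),int(u[0]); ims.append(cv2.resize(p[A-28:A+28,b-28:b+28],(400,400),interpolation=cv2.INTER_CUBIC))
    m=(abs(Q[...,1])<22)&(Q[...,0]<-84)&(Q[...,0]>-175)&(Q[...,2]>8)&(Q[...,2]<160)
    Y=Q[m]; Y=Y[np.argsort(-Y[:,2])]; print(n,len(Y),'front-most',np.sort(Y[:,0])[:5].round(),Y.round().astype(int).tolist()[::max(1,len(Y)//60)])
    Q0=rk(np.load(n[0]+'pts.npy'))*1000
    for q in(Q0,Q):
        k=(q[...,0]>-60)&(q[...,0]<-20)&(abs(q[...,1])<90)&(abs(q[...,1])>20)&(q[...,2]>130)&(q[...,2]<175); print('lid top z',k.sum(),np.median(q[k][:,2]) if k.sum() else '')
save('o.png',np.hstack(ims))
E
```

```text
20.1333 [-0.7  0.2  0.1] [-250.9 -101.4  121. ]
top 0 front-most [] []
lid top z 324 153.9646347498653
lid top z 198 150.21175870933766
scene 103 front-most [-110. -110. -109. -109. -109.] [[-85, -18, 145], [-85, -13, 143], [-86, -15, 125], [-87, -11, 120], [-87, -21, 117], [-87, -16, 111], [-90, -20, 111], [-88, -18, 105], [-91, -22, 104], [-94, -20, 101], [-89, -5, 95], [-92, -18, 95], [-97, -13, 94], [-90, -10, 94], [-91, -7, 94], [-94, -21, 93], [-86, 3, 91], [-88, -9, 89], [-89, 0, 89], [-94, -20, 89], [-85, -15, 87], [-90, -11, 87], [-102, -15, 86], [-86, 8, 84], [-89, -5, 84], [-87, 2, 84], [-99, -21, 84], [-90, -12, 84], [-89, 4, 84], [-92, -14, 81], [-90, -6, 81], [-94, -11, 81], [-88, 1, 81], [-86, -17, 80], [-100, -13, 80], [-105, -8, 80], [-108, -12, 79], [-102, -10, 79], [-91, 7, 79], [-90, -2, 79], [-86, -12, 78], [-96, -19, 78], [-95, -12, 78], [-97, -15, 76], [-85, 9, 76], [-89, 5, 75], [-101, -9, 75], [-107, -12, 75], [-91, 8, 75], [-97, -19, 74], [-99, -17, 74], [-85, -11, 73], [-93, 5, 73], [-106, -15, 72], [-95, -7, 71], [-100, -18, 71], [-101, -9, 71], [-97, -10, 70], [-87, 7, 70], [-101, -14, 69], [-87, -14, 68], [-105, -14, 67], [-99, -18, 67], [-102, -6, 66], [-103, -16, 64], [-107, -11, 63], [-88, -10, 62], [-102, -6, 62], [-85, -11, 62], [-103, -12, 62], [-86, -13, 60], [-109, -9, 58], [-87, -9, 58], [-103, -12, 58], [-105, -9, 57], [-86, -13, 56], [-104, -14, 55], [-88, -10, 55], [-106, -11, 55], [-107, -7, 53], [-86, 2, 52], [-104, -14, 51], [-107, -12, 51], [-87, -10, 51], [-108, -8, 50], [-109, -14, 49], [-110, -5, 46], [-107, -7, 46], [-110, -11, 44], [-108, 2, 41], [-108, -13, 40], [-103, -8, 40], [-107, -8, 38], [-107, 3, 37], [-102, 3, 34], [-106, -1, 34], [-109, 1, 34], [-107, -13, 33], [-103, -8, 33], [-109, -10, 32], [-104, -4, 31], [-109, 1, 30], [-105, -1, 30]]
lid top z 77 154.02673422279543
lid top z 224 150.65501211392362
```

View pics/o.png

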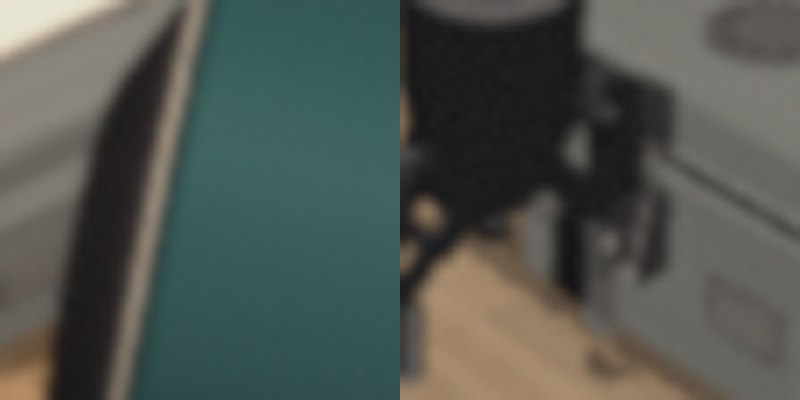

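```bash
python3 -c "
from workcell import bot
print(bot.finish_job(), bot.read_state()['time'])"
```

```text
the job is handed in; nothing more can be done
the job is handed in; nothing more can be done
```

The container is latched and the job is handed in, finished at about 20 s of the 69 s allowed. The jog cannot tilt the tool, so everything was done with the gripper pointing straight down, in front of the shelf.

1. **Raising the lever:** I pinched the lever by its sides and lifted it to about 2.1 rad. I then pushed it with the back of a finger to about 2.4 rad.
2. **Hooking the bail:** I gripped the bail bar by its ends and swung it up fast, so that it slipped out of the pads and fell over onto the keeper's bracket.
3. **Closing:** I pressed the lever down and in with the gripper's outer knuckle until it snapped shut.

**Last checks:**
- **Lever:** it hangs vertical and flat, at rack x of about -107 mm from z = 30 to 65 mm.
- **Lid:** its top near the front dropped from 154 to about 150.5 mm, measured by both cameras, so it is pulled tight. Only a hooked bail could do that.
- **Robot:** the wrist force is about zero and the gripper is clear of everything.

**Less certain:**
- **Bar behind the lip:** I did not see this directly at the end, because the arm blocked the top view. It follows from the lid drop.
- **Force while closing:** the closing push read about 3 N, less than the roughly 7 N expected, but it was only sampled at pauses.
- **Jams:** the lever jammed twice on the way, at up to about 27 N, and I backed off each time.
- **Shelf:** while lifting the lever, the wrist came within a millimetre or two of the shelf edge, about my measuring error, with under 4 N on the wrist. I cannot rule out a light touch.
- **Tape roll, brush and cup:** the planned moves stayed clear of them, but I did not check them in a final picture.

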